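# Pack a fossil transit case, bolt the drawer down and dial the lock

### The arm

A 6-joint arm with a two-finger parallel gripper is mounted at the origin on the work surface. World frame = base frame: x ahead of the robot, y to its left, z up, the work surface at z = 0. Lengths are in m, angles in rad, forces in N, time in s.
With the tool pointing down it reaches from about 0.375 to 0.975 m from the base axis. Payload 3.8 kg.
Tool frame: the origin (TCP) lies at the very end of the fingers, on their centre line; the grasp point (between the pads) lies 19 mm behind it; z points along the fingers, y is the direction in which the jaws open and shut (so a half turn about z gives the same grasp; the last joint's range is limited). The gripper opens to 85 mm and grips with 20 to 120 N. Pads are 22 mm wide; open, the fingers measure 114 mm over their backs; the gripper's body (76 mm by 85 mm) begins 54 mm behind the grasp point. The pads swing forward as they close: fully open they stand 13 mm farther back than shut.
Start: joints at [1.159, 0.264, 1.604, -0, 1.274, -0.037], TCP at [0.247, 0.628, 0.231] pointing down, gripper open.
Joint ranges: [-2.63, 2.63], [-0.94, 2.18], [0.31, 2.57], [-1.31, 4.45], [0, 2.66], [-2.55, 2.55]. Speed limits (rad/s): [2.57, 2.57, 3.14, 3.14, 3.14, 3.14].

### API

Orientations are given as a rotation vector (axis times angle).
In Python, from workcell import ctrl gives the robot as it stands. The module is installed in compiled form; this text tells all that it offers.
- The arm moves only by the tool move_arm, never from a script. Its argument "targets" is a list of rows, each a list of 5 numbers: the opening, from 0 (shut) to 1 (fully open), then the shift along the world's x, y, z in m, then the turn about the world's z in rad. In form: [[hand, x, y, z, twist], ...]. A call has 1 to 20 rows; each row shifts and turns the commanded pose from where the row before left it; what a row does not reach is not made up. A row lasts 1/10 s, in which the tool goes at most 50 mm and 8.59 degrees, less where a joint would pass 70% of its speed; a pose out of reach is approached as far as the arm can. A call is refused whole if a number of a shift passes 0.05 or a number of a turn 0.15, either way. A call with a gripper value outside its range is refused whole. The fingers move at their own pace and stop on an object; "force" is the grip in N (left out, the last holds). Time passes only in rows, so rows that do not move let the fingers close. It gives the time, the measured TCP pose, the force and the opening at its end, in the units of the state.
- ctrl.read_state(): the state, without advancing time (a new reading comes with each control period).
- ctrl.camera(name): name is "side" or "top" or "wrist"; returns a dict with "pixels" (384x512x3 uint8, red, green, blue), "mtx" (3x3 intrinsics, pixels), "R" (3x3) and "t" (3): a world point X has camera coordinates R X + t. Camera axes: x right, y down, z forward; pixel columns grow to the right and rows downward; lengths in m; the calibration is good to about 2 mm. A picture is of the moment at which its call begins. There is no depth.
- ctrl.close_job(): hands the job in, once; it reports no verdict.
The state is a dict: "clock": time; "qpos": joint angles; "joint_velocities": joint speeds; "tau": joint torques, N m; "tcp_pos": TCP position; "orientation": TCP orientation; "contact_force": force on the tool from outside, world axes, zero at the start; "moment": the same for the moment, N m; "opening": opening from 0.0 (shut) to 1.0 (fully open).
Only numpy, scipy, OpenCV 4.12 (cv2) and the standard library are available. Lean on these libraries where they do the work, as an engineer would, in place of code of your own. Each camera call takes 0.05 s, during which the arm holds its last target.

### The job

Lay every fossil that is out on the bench (rock nodule, plaster jacket, slab, limb bone: whichever are there) flat on the floor of the grey transit case's open drawer, side by side, then push the drawer fully shut. Turn the three wing bolts on top of the case clockwise to their end stops, the middle bolt first and then the two outer ones. Finally work the combination dial beside them, read like a clock face whose long mark at the back of the case is 12: right to 2, left to 10, right again to 12, stopping for half a second at each.

Things in the scene. Friction and masses are not known exactly. Their poses are not given: they have to be found in the camera images.
- ammonite_c (a point): round rock nodule with a spiral shell on top, a disc 58 mm in diameter and 36 high, 0.2 kg; the origin is at its centre, half-way up; z up. Absent in some runs (as any of the four fossils can be; two or three are present).
- jacket_c (a point): white plaster-jacketed block with rounded edges, 92 x 50 x 44 (x, y, z), 0.26 kg; the origin is at its centre, half-way up; z up, x along its length, y across its width. May be absent.
- slab_c (a point): sandy stone slab with a ribbed fossil on top, 84 x 54 x 34 (x, y, z), 0.24 kg; the origin is at its centre, half-way up; z up, x along its length, y across its width. May be absent.
- bone_c (a point): brown limb bone, 96 long (x), with two thick ends (each 26 long, 50 wide, 38 high) and a waist 32 wide and 32 high between them (48 long); 0.2 kg; the origin is at its centre, half-way up; z up, x along its length, y across its width. May be absent.
- drawer (a joint): slide of the drawer: 0 fully shut, about 0.15 (m) open at the start; it moves along the case's x axis, needs 3 N plus 12 N per m/s, and stays where it is left.
- drawer_in (a point): centre of the drawer's inner floor, on its top face, 16 mm above the bench; moves with the drawer. x to the back of the case (away from the robot), y left, z up. Inside 160 long in x, 317 in y; two low dividers (5 thick, 12 tall) at y = +52.5 and -52.5 make three bays, centres y = +107, 0 and -107; side and rear walls are 22 tall, the upright front panel's top is 64 above the floor.
- drawer_front (a point): middle of the top edge of the drawer's front panel, at its outer (robot-side) face, 80 mm above the bench; the panel is 354 wide in y, 12 thick, and its lower edge is 8 above the bench. Push it towards +x to shut the drawer. Same axes as drawer_in.
- bolt_left (a joint): turn of the left bolt (rad): grows clockwise seen from above, 0 loose, 2.6 at its end stop (home); starts between 0 and 0.6; friction 0.06 N m, stays where left.
- bolt_mid (a joint): the same for the middle bolt.
- bolt_right (a joint): the same for the right bolt.
- bolt_left_grip (a point): steel wing bolt at the left (seen from the robot) on top of the case: bar 50 long, 14 wide and 30 tall on a round collar (20 radius); point on its axis, 9 mm below the bar's top and 21 above its foot; the whole bar stands 108 to 137 mm above the bench. x runs along the bar towards the end with a black dot, z up. When home the dot points to the white stop block at the back (+x of the case).
- bolt_mid_grip (a point): steel wing bolt in the middle of the three on top of the case: bar 50 long, 14 wide and 30 tall on a round collar (20 radius); point and axes as for the left bolt.
- bolt_right_grip (a point): steel wing bolt at the right of the three on top of the case: bar 50 long, 14 wide and 30 tall on a round collar (20 radius); point and axes as for the left bolt.
- dial (a joint): turn of the combination dial (rad): 0 when its white pointer is at 12 (towards the back of the case, +x of the case), grows clockwise (to the right) seen from above, 2 o'clock is +1.047, 10 o'clock is -1.047; range -2.8 to 2.8 with stops either side of 6 o'clock; starts between -0.8 and 0.5; friction 0.05 N m, stays where left.
- dial_grip (a point): dial right of the bolts: black finger bar 50 long, 14 wide, 28 tall with a white pointer line, on an aluminium disc (30 radius) over a black ring (42 radius) with 11 white hour marks, none at 6; point on its axis, 7 mm below the bar's top; the bar stands 106 to 134 mm above the bench. x runs along the bar to the pointer's end, z up.
- case: grey steel transit case fixed on the bench, 190 (x) x 360 (y) x 92 (z); origin at the centre of its underside, x to its back (away from the robot), y to its left. The bolts stand 40 mm behind its front face, 95 apart in y; the dial is 83 to the right of the right bolt. A small dish stands on the rear of its top.
Mind the look-alikes: they are no part of the job. Leave any pink or purple look-alike of the part that bears bone_c alone.

How it is judged:
On the way, in this order (a step that is already met when the one before it is completed fails the run):
1. all fossils present lie flat on the drawer's floor (z of ammonite_c in the frame of drawer_in between 0.008 and 0.026 m and x of ammonite_c in the frame of drawer_in between -0.08 and 0.08 m and y of ammonite_c in the frame of drawer_in between -0.16 and 0.16 m and z of jacket_c in the frame of drawer_in between 0.008 and 0.03 m and x of jacket_c in the frame of drawer_in between -0.08 and 0.08 m and y of jacket_c in the frame of drawer_in between -0.16 and 0.16 m and z of slab_c in the frame of drawer_in between 0.008 and 0.025 m and x of slab_c in the frame of drawer_in between -0.08 and 0.08 m and y of slab_c in the frame of drawer_in between -0.16 and 0.16 m and z of bone_c in the frame of drawer_in between 0.008 and 0.027 m and x of bone_c in the frame of drawer_in between -0.08 and 0.08 m and y of bone_c in the frame of drawer_in between -0.16 and 0.16 m), for 0.2 s.
2. the drawer is fully shut (value of joint drawer below 0.008 m), for 0.2 s.
3. the middle bolt is home while the outer two are not yet (value of joint bolt_mid above 2.5 rad and value of joint each of bolt_left, bolt_right below 2.2 rad), for 0.1 s.
4. both outer bolts are home (value of joint each of bolt_left, bolt_right above 2.5 rad), for 0.1 s.
5. the dial rests at 2 o'clock (value of joint dial between 0.897 and 1.197 rad), for 0.3 s.
6. the dial rests at 10 o'clock (value of joint dial between -1.197 and -0.897 rad), for 0.3 s.
7. the dial rests at 12 o'clock (value of joint dial between -0.15 and 0.15 rad), for 0.3 s.
At the end, for the whole second after the job is handed in: Every fossil present lies flat on the drawer's floor (its centre no more than 8 mm above where it is when flat), the drawer is shut to within 8 mm, the three bolts are within 0.1 rad of their end stops and the dial rests at 12 within 0.15 rad (all of step 1 and all of step 4 and all of step 7 and value of joint drawer below 0.008 m and value of joint bolt_mid above 2.5 rad and velocity of joint dial between -0.05 and 0.05 rad/s); the robot touches nothing.
Of ammonite, jacket, slab, bone only 2 to 3 are there at a start; the rules pass over those that are not, and their reading is None.
At some moment in a run one of ammonite, jacket, slab, bone may be knocked a few centimetres aside while the robot is not near it.
Once in a run the grip may slacken for a moment while it holds something.
It also fails if it takes over 210 s, if anything falls off the work surface, if the arm or the gripper's body presses on something with over 40 N, if the wrist force passes 120 N, or if a joint passes its speed limit or range.

## Working session

There is one attempt and no reset: what is moved stays moved. The work goes in short steps, Python scripts to look and compute and a tool call to move; the robot and the scene stay as the last step left them, time stands still between calls to the robot, and variables do not carry over. Pictures are saved under pics/ and viewed, and the job is handed in when it is done.

Besides the shell and the picture viewer there is one more tool, called after "Request:" in YAML: its name, and indented under it one key for each argument. move_arm: Moves the arm, as the interface text tells. Its arguments: {"type":"object","properties":{"targets":{"type":"array"},"force":{"type":"number"}},"required":["targets"]}

```bash
mkdir -p pics
cat > h.py <<'E'
from workcell import ctrl
import numpy as np, cv2
def snap(n,fn,crop=None,s=1):
    c=ctrl.camera(n); im=cv2.cvtColor(c['pixels'],cv2.COLOR_RGB2BGR)
    np.savez('pics/'+fn+'.npz',**{k:np.array(v) for k,v in c.items()})
    o=im
    if crop: o=im[crop[1]:crop[3],crop[0]:crop[2]]
    if s!=1: o=cv2.resize(o,None,fx=s,fy=s,interpolation=cv2.INTER_CUBIC)
    cv2.imwrite('pics/'+fn+'.png',o); return c
def ray(c,u,v,z):
    K=c['mtx'];R=c['R'];t=c['t']
    d=R.T@np.linalg.solve(K,np.array([u,v,1.])); o=-R.T@t
    return o+d*(z-o[2])/d[2]
def proj(c,X):
    p=c['mtx']@(c['R']@np.array(X,float)+c['t']); return p[:2]/p[2]
E
python3 - <<'E'
from h import *
for n in('top','side','wrist'):
    c=snap(n,n+'0',s=1.5); print(n,-c['R'].T@c['t'],c['mtx'][0],c['R'][2])
s=ctrl.read_state()
for k in s: print(k,s[k])
E
```

```text
top [ 0.48920556 -0.02684735  1.53452588] [470.0778238    0.         253.52386791] [ 0.06130322  0.00947415 -0.99807422]
side [ 0.45333274 -0.57655645  0.80799429] [377.03738651   0.         252.39866092] [ 0.13102776  0.6268938  -0.76800774]
wrist [0.18324744 0.65271768 0.37283802] [324.2540675    0.         257.42394867] [ 0.25024482 -0.10031798 -0.96297136]
clock 0.15
qpos [ 1.15911831e+00  2.64589333e-01  1.60505785e+00  2.92295270e-05
  1.27368836e+00 -3.68838549e-02]
joint_velocities [ 0.00023278  0.00016931 -0.00494349 -0.00197944 -0.00013665  0.0002591 ]
tau [ 4.12421095e-04 -5.15904915e+01 -3.67960060e+01 -1.93948904e-04
  8.01551796e-03 -5.15815793e-05]
tcp_pos [0.24686297 0.62763685 0.23024313]
orientation [-5.85221307e-01 -3.08617997e+00  2.65904386e-03]
contact_force [0.66010998 0.78870758 0.27886176]
moment [0.05430905 0.03379475 0.01557175]
opening 0.9981059276454496
```

View pics/top0.png

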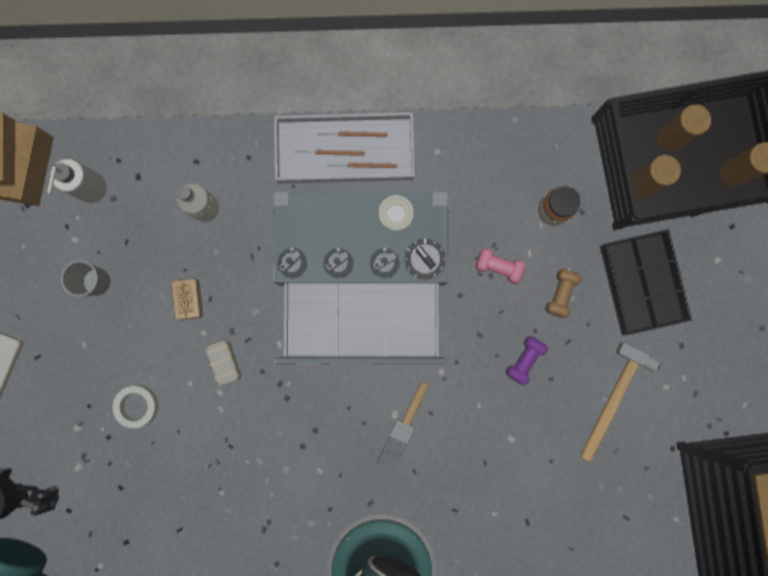

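View pics/side0.png

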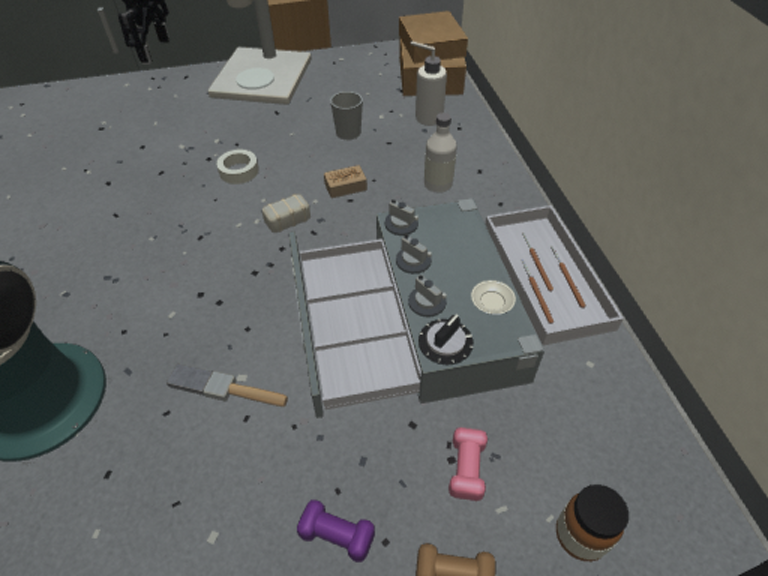

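View pics/wrist0.png

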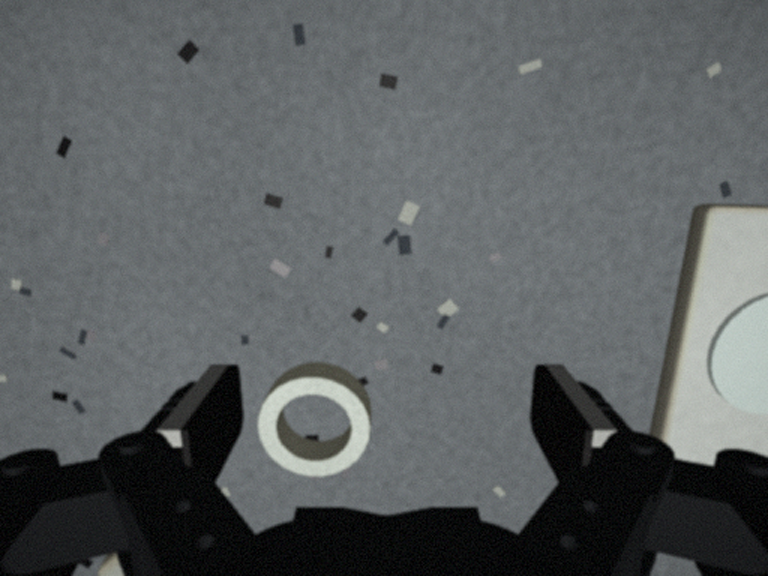

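The 1.5x top view shows three candidate fossils: a sandy slab at (186,299), a white jacket at (222,362) and a brown bone at (564,292). There is no ammonite.

Look-alikes:
- Pink bone (500,265) and purple bone (527,360).
- Tape ring (134,407), which could pass for the ammonite.
- Dish (396,212).
- Tray behind the case (345,147) and black box (645,282), which could pass for the drawer.

I choose the brown, white and sandy pieces, and will check them in close crops.

```bash
cat > m.py <<'E'
from h import *
def load(f): return dict(np.load('pics/'+f+'.npz'))
E
python3 - <<'E'
from m import *
c=load('top0'); im=cv2.cvtColor(c['pixels'],cv2.COLOR_RGB2BGR)
a=cv2.resize(im[180:265,105:175],None,fx=5,fy=5,interpolation=cv2.INTER_CUBIC)
b=cv2.resize(im[160:245,310:390],None,fx=5,fy=5,interpolation=cv2.INTER_CUBIC)
cv2.imwrite('pics/crop1.png',np.hstack([a,b]))
cv2.imwrite('pics/crop2.png',cv2.resize(im[120:250,175:305],None,fx=4.5,fy=4.5,interpolation=cv2.INTER_CUBIC))
hsv=cv2.cvtColor(im,cv2.COLOR_BGR2HSV)
for p in [(124,200),(148,242),(376,195),(120,230),(225,215),(250,150)]: print(p,hsv[p[1],p[0]])
E
```

```text
(124, 200) [ 17  97 142]
(148, 242) [ 35  10 152]
(376, 195) [ 16 103 144]
(120, 230) [105  13 117]
(225, 215) [115  10 153]
(250, 150) [ 93  26 118]
```

View pics/crop1.png

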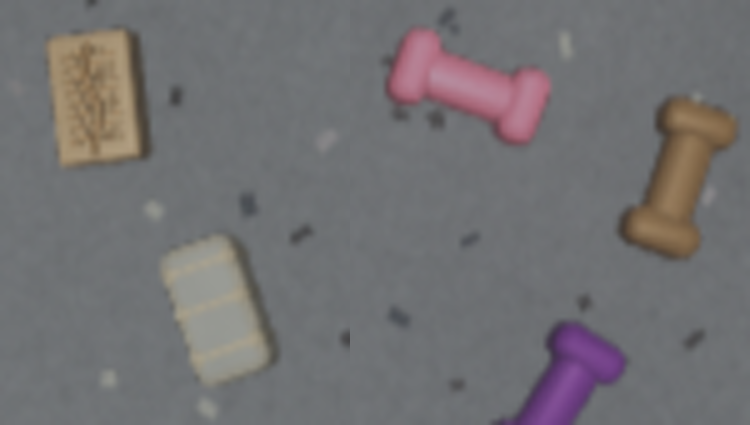

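View pics/crop2.png

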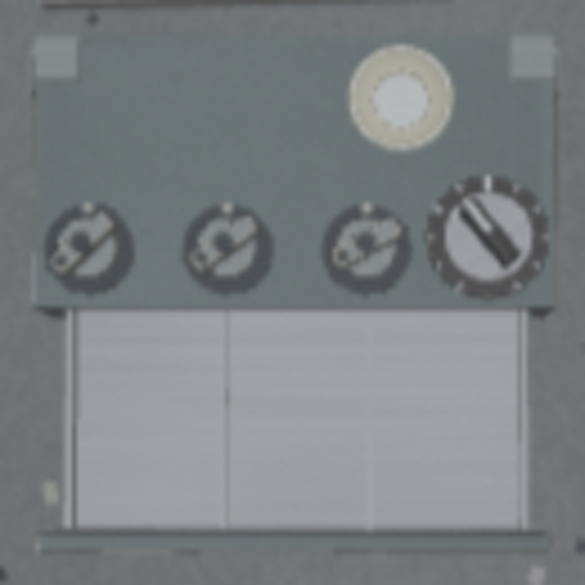

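The crops confirm it: a sandy slab with ribs, a white banded jacket and a brown bone. The bolt bars point to the front left, and the dial pointer is up and to the left. Next I measure.

```bash
cat >> m.py <<'E'
def blob(c,mask,near,z,zb=None):
    """z: plane height used for silhouette centre"""
    cs,_=cv2.findContours(mask.astype(np.uint8),cv2.RETR_EXTERNAL,cv2.CHAIN_APPROX_NONE)
    cs=[k for k in cs if cv2.contourArea(k)>60]
    k=min(cs,key=lambda k:np.hypot(*(k[:,0].mean(0)-near)))
    P=np.array([ray(c,u,v,z)[:2] for u,v in k[:,0]])
    r=cv2.minAreaRect((P*1000).astype(np.float32))
    b=cv2.boxPoints(r); e=[b[1]-b[0],b[2]-b[1]]; e=max(e,key=lambda q:np.hypot(*q))
    return np.array(r[0])/1000,sorted(r[1]),np.degrees(np.arctan2(e[1],e[0]))%180
E
python3 - <<'E'
from m import *
c=load('top0'); im=cv2.cvtColor(c['pixels'],cv2.COLOR_RGB2BGR);hsv=cv2.cvtColor(im,cv2.COLOR_BGR2HSV).astype(int)
H,S,V=[hsv[...,i] for i in range(3)]
br=(H>8)&(H<28)&(S>60)&(V>60)
print('slab',blob(c,br&(V>95),(124,200),.034))
print('bone',blob(c,br,(376,195),.030))
wh=(H>15)&(H<75)&(V>125)&(S<80)
print('jacket',blob(c,wh,(148,242),.040))
f=lambda x,y:(175+x/4.5,120+y/4.5)
for n,x,y,z in [('caseFL',36,307,.092),('caseFR',553,307,.092),('caseBL',36,38,.092),('caseBR',553,38,.092),('boltL',90,248,.115),('boltM',228,248,.115),('boltR',367,248,.115),('dial',488,237,.12),('frontL',38,545,.08),('frontR',550,545,.08),('panL',75,530,.08),('panR',525,530,.08)]:
    print(n,ray(c,*f(x,y),z).round(4))
E
```

```text
slab (array([0.58751562, 0.40463239]), [51.79312515258789, 82.70646667480469], np.float32(5.8908925))
bone (array([ 0.58052472, -0.40283124]), [48.11878967285156, 97.73040771484375], np.float32(160.05128))
jacket (array([0.45025031, 0.32789679]), [47.813743591308594, 88.22703552246094], np.float32(18.959442))
caseFL [0.6125 0.2036 0.092 ]
caseFR [ 0.6038 -0.1502  0.092 ]
caseBL [0.7989 0.2009 0.092 ]
caseBR [ 0.7896 -0.1557  0.092 ]
boltL [0.6496 0.1628 0.115 ]
boltM [0.6473 0.0696 0.115 ]
boltR [ 0.645  -0.0242  0.115 ]
dial [ 0.6498 -0.1056  0.12  ]
frontL [0.4497 0.2065 0.08  ]
frontR [ 0.4415 -0.1444  0.08  ]
panL [0.4594 0.1809 0.08  ]
panR [ 0.4522 -0.1276  0.08  ]
```

Request:
move_arm:
  targets:
    - [1,0.017,-0.025,-0.004,0.059]
    - [1,0.017,-0.025,-0.004,0.059]
    - [1,0.017,-0.025,-0.004,0.059]
    - [1,0.017,-0.025,-0.004,0.059]
    - [1,0.017,-0.025,-0.004,0.059]
    - [1,0.017,-0.025,-0.004,0.059]
    - [1,0.017,-0.025,-0.004,0.059]
    - [1,0.017,-0.025,-0.004,0.059]
    - [1,0.017,-0.025,-0.004,0.059]
    - [1,0.017,-0.025,-0.004,0.059]
    - [1,0.017,-0.025,-0.004,0.059]
    - [1,0.016,-0.025,-0.004,0.056]
    - [1,0,0,0,0]
    - [1,0,0,0,0]
  force: 40

```text
clock: 1.55
tcp_pos: [0.4501, 0.3277, 0.1829]
orientation: [0.512, -3.099, -0.0]
contact_force: [-0.5, 0.1, 0.5]
opening: 1.005
```

Run:
```python
from m import *
c=snap('wrist','w1',s=1.5); s=ctrl.read_state(); print(s['clock'],s['tcp_pos'],s['orientation'],s['qpos'],s['contact_force'])
print(proj(c,(.45,.328,.044)),-c['R'].T@c['t'])
```

```text
1.6 [0.44989998 0.32832688 0.1831761 ] [ 5.14322145e-01 -3.09878154e+00 -6.77050681e-04] [ 5.85358254e-01  7.76247359e-02  1.91168084e+00  6.17725719e-04
  1.15249305e+00 -1.31464150e+00] [ 0.11364818 -0.27782596  0.16910523]
[257.77095788 180.17942325] [0.38538618 0.30535519 0.3257475 ]
```

View pics/w1.png

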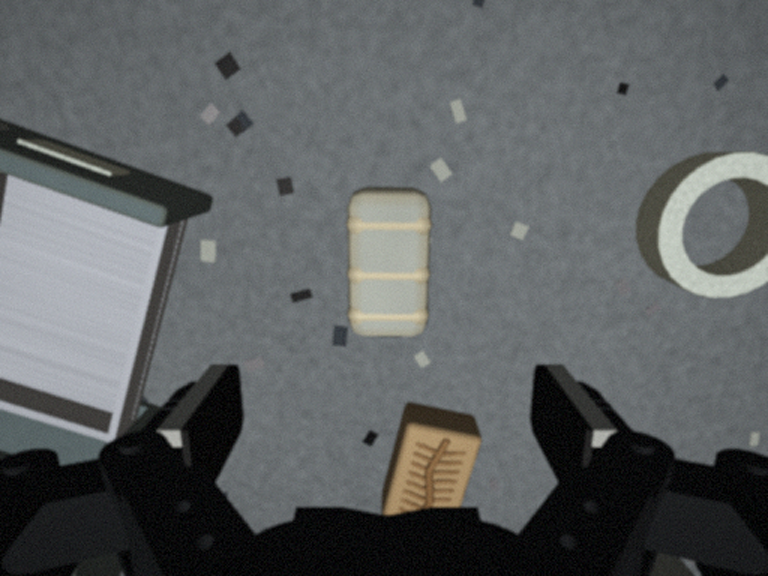

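The jacket sits at (389,262) in the wrist view, where the projection puts it, and squarely between the jaws. I descend and grip.

Request:
move_arm:
  targets:
    - [1,0,0,-0.035,0]
    - [1,0,0,-0.035,0]
    - [1,0,0,-0.035,0]
    - [1,0,0,-0.03,0]
    - [1,0,0,-0.025,0]
    - [1,0,0,-0.012,0]
    - [1,0,0,-0.005,0]
    - [1,0,0,0,0]
    - [0.3,0,0,0,0]
    - [0.3,0,0,0,0]
    - [0.3,0,0,0,0]
    - [0.3,0,0,0,0]
    - [0.3,0,0,0,0]
    - [0.3,0,0,0,0]
    - [0.3,0,0,0,0]
    - [0.3,0,0,0,0]
  force: 50

```text
clock: 3.2
tcp_pos: [0.4514, 0.329, 0.0079]
orientation: [-0.516, 3.096, 0.002]
contact_force: [-1.4, 0.1, 7.2]
opening: 0.576
```

Request:
move_arm:
  targets:
    - [0.3,0,0,0.02,0]
    - [0.3,0,0,0.03,0]
    - [0.3,0,0,0.04,0]
    - [0.3,0,0,0.04,0]
    - [0.3,0,0,0.015,0]
    - [0.3,0.005,-0.02,0,-0.025]
    - [0.3,0.006,-0.025,0,-0.03]
    - [0.3,0.006,-0.025,0,-0.03]
    - [0.3,0.006,-0.025,0,-0.03]
    - [0.3,0.006,-0.025,0,-0.03]
    - [0.3,0.007,-0.025,0,-0.03]
    - [0.3,0.007,-0.025,0,-0.03]
    - [0.3,0.007,-0.025,0,-0.03]
    - [0.3,0.007,-0.025,0,-0.03]
    - [0.3,0.007,-0.025,0,-0.03]
    - [0.3,0.007,-0.025,0,-0.03]
    - [0.3,0.007,-0.025,0,-0.03]
    - [0.3,0,-0.005,0,0]
    - [0.3,0,0,0,0]
    - [0.3,0,0,0,0]

```text
clock: 5.2
tcp_pos: [0.5272, 0.0287, 0.1503]
orientation: [-0.039, -3.14, -0.001]
contact_force: [-0.8, -0.0, -2.7]
opening: 0.577
```

Run:
```python
from m import *
c=snap('wrist','w2',s=1.5); snap('top','t2',s=1.5);snap('side','s2',s=1.5);s=ctrl.read_state(); print(s['clock'],s['tcp_pos'],s['orientation'],s['opening'],s['contact_force'])
```

```text
5.35 [0.52767977 0.02907477 0.15097991] [-3.68886746e-02 -3.14081582e+00 -4.07881612e-04] 0.5764995150939566 [ 0.35426182  0.94519118 -2.41790924]
```

View pics/w2.png

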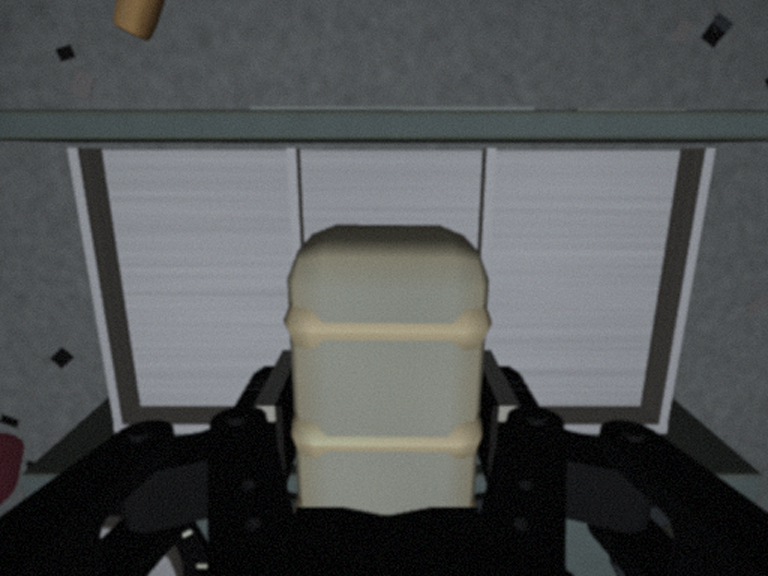

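View pics/s2.png

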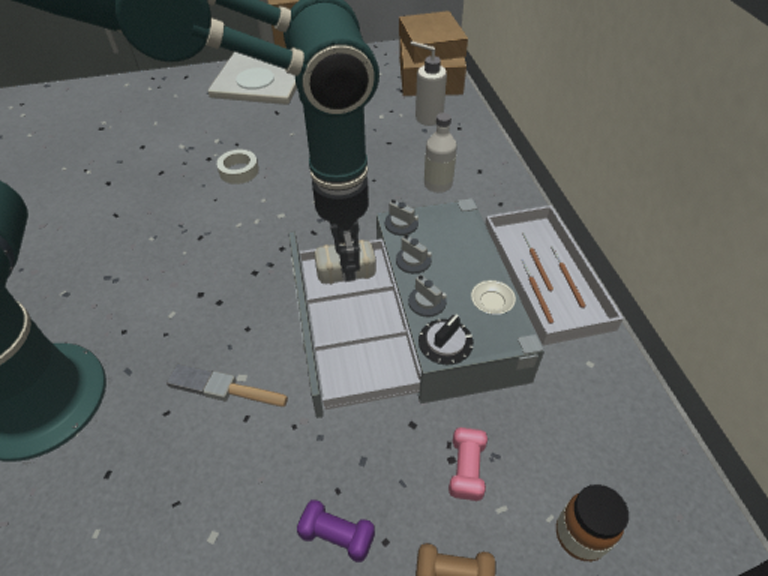

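The wrist view shows the jacket centred between the two dividers (x of 293 and 487). I lower and release it.

Request:
move_arm:
  targets:
    - [0.3,0,0,-0.03,0]
    - [0.3,0,0,-0.03,0]
    - [0.3,0,0,-0.03,0]
    - [0.3,0,0,-0.02,0]
    - [0.3,0,0,-0.01,0]
    - [0.3,0,0,-0.005,0]
    - [0.3,0,0,-0.002,0]
    - [0.3,0,0,0,0]
    - [0.78,0,0,0,0]
    - [0.78,0,0,0,0]
    - [0.78,0,0,0,0]
    - [0.78,0,0,0,0]
    - [0.78,0,0,0.02,0]
    - [0.78,0,0,0.04,0]
    - [0.78,0,0,0.05,0]
    - [0.78,0,0,0.04,0]
    - [1,0,0,0.0,0]

```text
clock: 7.05
tcp_pos: [0.5332, 0.0282, 0.1821]
orientation: [0.039, 3.127, 0.0]
contact_force: [0.7, -0.3, 0.1]
opening: 0.929
```

Run:
```python
from m import *
snap('wrist','w3',s=1.0);c=snap('top','t3',s=1.5);s=ctrl.read_state(); print(s['clock'],s['tcp_pos'],s['opening'],s['contact_force'])
im=cv2.cvtColor(c['pixels'],cv2.COLOR_RGB2BGR);hsv=cv2.cvtColor(im,cv2.COLOR_BGR2HSV).astype(int)
H,S,V=[hsv[...,i] for i in range(3)]
br=(H>8)&(H<28)&(S>60)&(V>60)
print('slab',blob(c,br&(V>95),(124,200),.034))
print('bone',blob(c,br,(376,195),.030))
```

```text
7.15 [0.5292237  0.02812964 0.17609485] 1.001670764168647 [ 0.0735578   0.18174168 -1.15940007]
slab (array([0.58697595, 0.40422366]), [51.79983901977539, 81.54833221435547], np.float32(5.890048))
bone (array([ 0.58052472, -0.40283124]), [48.11878967285156, 97.73040771484375], np.float32(160.05128))
```

View pics/w3.png

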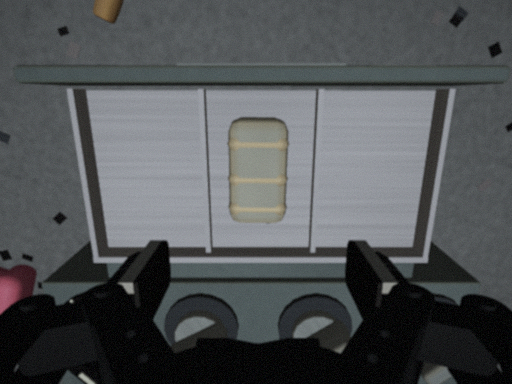

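View pics/t3.png

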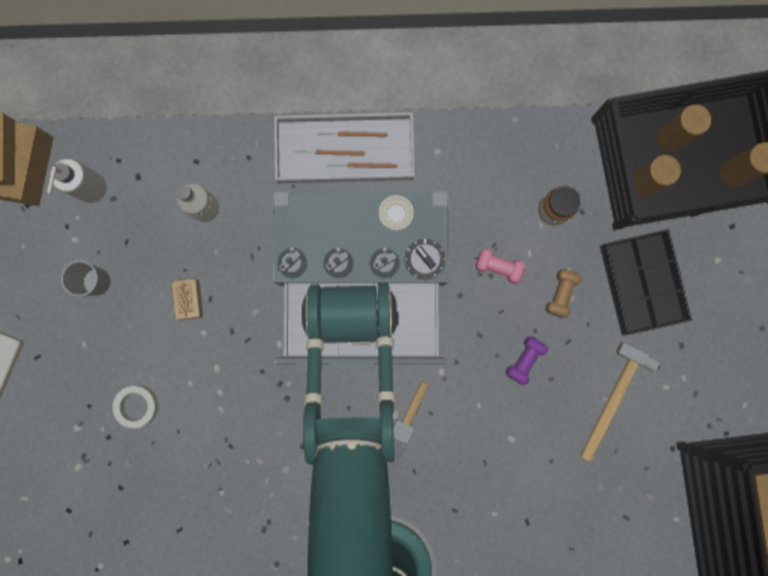

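The jacket lies flat in the middle bay. Next is the slab.

Request:
move_arm:
  targets:
    - [1,0.003,0.015,0,0.007]
    - [1,0.004,0.025,0,0.008]
    - [1,0.004,0.025,0,0.008]
    - [1,0.004,0.025,0,0.008]
    - [1,0.004,0.025,0,0.008]
    - [1,0.004,0.025,0,0.008]
    - [1,0.004,0.025,0,0.008]
    - [1,0.004,0.025,0,0.008]
    - [1,0.004,0.025,0,0.008]
    - [1,0.004,0.025,0,0.008]
    - [1,0.004,0.025,0,0.008]
    - [1,0.004,0.025,0,0.008]
    - [1,0.004,0.025,0,0.008]
    - [1,0.004,0.025,0,0.008]
    - [1,0.004,0.025,0,0.008]
    - [1,0.003,0.025,0,0.008]
    - [1,0,0.011,0,0]
    - [1,0,0,0,0]
    - [1,0,0,0,0]

```text
clock: 9.05
tcp_pos: [0.5891, 0.4285, 0.1727]
orientation: [0.161, -3.135, 0.003]
contact_force: [-1.1, 0.2, -0.2]
opening: 0.998
```

Run:
```python
from m import *
c=snap('wrist','w4',s=1.5); s=ctrl.read_state(); print(s['clock'],s['tcp_pos'],s['orientation'],s['contact_force'])
im=cv2.cvtColor(c['pixels'],cv2.COLOR_RGB2BGR);hsv=cv2.cvtColor(im,cv2.COLOR_BGR2HSV).astype(int)
H,S,V=[hsv[...,i] for i in range(3)]
m=(H>8)&(H<28)&(S>60)&(V>95)
p=proj(c,(.587,.404,.034));print(p,blob(c,m,p,.034))
```

```text
9.1 [0.58945593 0.42815389 0.17316897] [ 1.60084253e-01 -3.13582577e+00  2.41613235e-03] [0.92687466 0.46521768 0.22075733]
[230.47717218 175.36784676] (array([0.5865177 , 0.40690451]), [52.28297424316406, 80.9011459350586], np.float32(5.8838787))
```

View pics/w4.png

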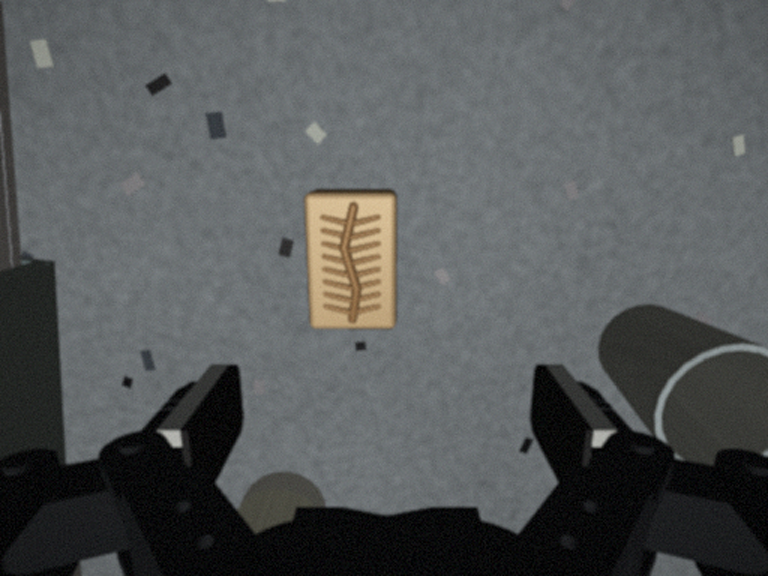

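Run:
```python
from m import *
c=load('top0');w=load('w4')
for z in (0,.08,.16): print(z,ray(c,191/1.5,193/1.5,z),ray(c,203/1.5,206/1.5,z),ray(w,282/1.5,500/1.5,z))
```

```text
0 [0.82266339 0.39992418 0.        ] [0.79300705 0.3736145  0.        ] [0.78544781 0.36814972 0.        ]
0.08 [0.80527911 0.37767514 0.08      ] [0.77716886 0.35273708 0.08      ] [0.71850009 0.3817032  0.08      ]
0.16 [0.78789483 0.35542611 0.16      ] [0.76133066 0.33185965 0.16      ] [0.65155237 0.39525668 0.16      ]
```

Request:
move_arm:
  targets:
    - [1,-0.002,-0.011,-0.02,0]
    - [1,-0.001,-0.011,-0.035,0]
    - [1,0,0,-0.035,0]
    - [1,0,0,-0.03,0]
    - [1,0,0,-0.025,0]
    - [1,0,0,-0.015,0]
    - [1,0,0,-0.01,0]
    - [1,0,0,0,0]
    - [0.3,0,0,0,0]
    - [0.3,0,0,0,0]
    - [0.3,0,0,0,0]
    - [0.3,0,0,0,0]
    - [0.3,0,0,0,0]
    - [0.3,0,0,0,0]
    - [0.3,0,0,0,0]
    - [0.3,0,0,0,0]

```text
clock: 10.7
tcp_pos: [0.5886, 0.4081, 0.0065]
orientation: [-0.161, 3.134, 0.003]
contact_force: [-0.1, 0.3, 6.6]
opening: 0.624
```

Request:
move_arm:
  targets:
    - [0.3,0,0,0.02,0]
    - [0.3,0,0,0.03,0]
    - [0.3,0,0,0.04,0]
    - [0.3,0,0,0.04,0]
    - [0.3,0,0,0.015,0]
    - [0.3,-0.004,-0.02,0,-0.01]
    - [0.3,-0.005,-0.025,0,-0.012]
    - [0.3,-0.005,-0.025,0,-0.012]
    - [0.3,-0.005,-0.025,0,-0.012]
    - [0.3,-0.005,-0.025,0,-0.012]
    - [0.3,-0.005,-0.025,0,-0.012]
    - [0.3,-0.005,-0.025,0,-0.012]
    - [0.3,-0.005,-0.025,0,-0.012]
    - [0.3,-0.005,-0.025,0,-0.012]
    - [0.3,-0.005,-0.025,0,-0.012]
    - [0.3,-0.005,-0.025,0,-0.012]
    - [0.3,-0.002,0,0,0]
    - [0.3,0,0,0,0]
    - [0.3,0,0,0,0]

```text
clock: 12.6
tcp_pos: [0.5308, 0.1376, 0.1486]
orientation: [-0.043, -3.141, -0.0]
contact_force: [-0.5, -0.5, -2.3]
opening: 0.623
```

Run:
```python
from m import *
c=snap('wrist','w5',s=1); s=ctrl.read_state(); print(s['clock'],s['tcp_pos'],s['orientation'],s['opening'],s['contact_force'])
```

```text
12.65 [0.53102338 0.13784783 0.1488133 ] [-4.25418189e-02 -3.14084756e+00 -3.39066826e-04] 0.6185669185454615 [ 0.19506406  0.38606823 -2.4627509 ]
```

View pics/w5.png

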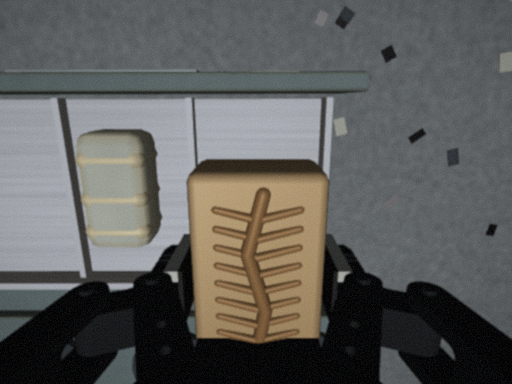

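Request:
move_arm:
  targets:
    - [0.3,0,0,-0.03,0]
    - [0.3,0,0,-0.03,0]
    - [0.3,0,0,-0.03,0]
    - [0.3,0,0,-0.02,0]
    - [0.3,0,0,-0.01,0]
    - [0.3,0,0,-0.004,0]
    - [0.3,0,0,-0.002,0]
    - [0.3,0,0,0,0]
    - [0.74,0,0,0,0]
    - [0.74,0,0,0,0]
    - [0.74,0,0,0,0]
    - [0.74,0,0,0,0]
    - [0.74,0,0,0.02,0]
    - [0.74,0,0,0.04,0]
    - [0.74,0,0,0.05,0]
    - [0.74,0,0,0.04,0]
    - [1,0,0,0.0,0]
    - [1,0,0,0.0,0]

```text
clock: 14.45
tcp_pos: [0.5322, 0.1373, 0.1751]
orientation: [0.044, 3.138, 0.001]
contact_force: [-0.0, -0.5, -2.1]
opening: 1.001
```

Run:
```python
from m import *
snap('wrist','w6',s=1.0);c=snap('top','t6',s=1.5);s=ctrl.read_state(); print(s['clock'],s['tcp_pos'],s['opening'],s['contact_force'])
im=cv2.cvtColor(c['pixels'],cv2.COLOR_RGB2BGR);hsv=cv2.cvtColor(im,cv2.COLOR_BGR2HSV).astype(int)
H,S,V=[hsv[...,i] for i in range(3)]
br=(H>8)&(H<28)&(S>60)&(V>60)
print('bone',blob(c,br,(376,195),.030))
```

```text
14.55 [0.53003228 0.13688458 0.17200907] 1.0051723327624575 [-0.50682887  0.24374718 -1.30952534]
bone (array([ 0.58052472, -0.40283124]), [48.11878967285156, 97.73040771484375], np.float32(160.05128))
```

View pics/w6.png

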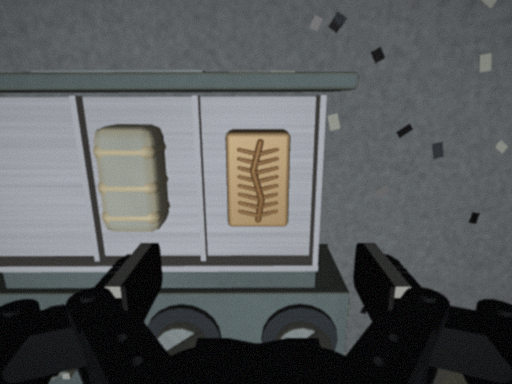

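Request:
move_arm:
  targets:
    - [1,0.003,-0.03,0,-0.018]
    - [1,0.003,-0.03,0,-0.018]
    - [1,0.003,-0.03,0,-0.018]
    - [1,0.003,-0.03,0,-0.018]
    - [1,0.003,-0.03,0,-0.018]
    - [1,0.003,-0.03,0,-0.018]
    - [1,0.003,-0.03,0,-0.018]
    - [1,0.003,-0.03,0,-0.018]
    - [1,0.003,-0.03,0,-0.018]
    - [1,0.003,-0.03,0,-0.018]
    - [1,0.003,-0.03,0,-0.018]
    - [1,0.003,-0.03,0,-0.018]
    - [1,0.003,-0.03,0,-0.018]
    - [1,0.003,-0.03,0,-0.018]
    - [1,0.003,-0.03,0,-0.018]
    - [1,0.003,-0.03,0,-0.018]
    - [1,0.002,-0.03,0,-0.018]
    - [1,0,-0.03,0,-0.014]
    - [1,0,0,0,0]
    - [1,0,0,0,0]

```text
clock: 16.55
tcp_pos: [0.5797, -0.4024, 0.1703]
orientation: [-0.545, -3.09, -0.004]
contact_force: [0.2, 0.3, 0.5]
opening: 0.997
```

Run:
```python
from m import *
c=snap('wrist','w7',s=1); s=ctrl.read_state(); print(s['clock'],s['tcp_pos'],s['orientation'],s['contact_force'])
im=cv2.cvtColor(c['pixels'],cv2.COLOR_RGB2BGR);hsv=cv2.cvtColor(im,cv2.COLOR_BGR2HSV).astype(int)
H,S,V=[hsv[...,i] for i in range(3)]
m=(H>8)&(H<28)&(S>60)&(V>60)
p=proj(c,(.5805,-.403,.03));print(p,blob(c,m,p,.028))
```

```text
16.6 [ 0.58001472 -0.40177067  0.17081796] [-0.54345291 -3.0905645  -0.00371871] [-0.21777895 -0.52655302  0.58091455]
[256.92279926 181.3092222 ] (array([ 0.5803609 , -0.40368771]), [48.2840690612793, 99.64486694335938], np.float32(159.35226))
```

View pics/w7.png

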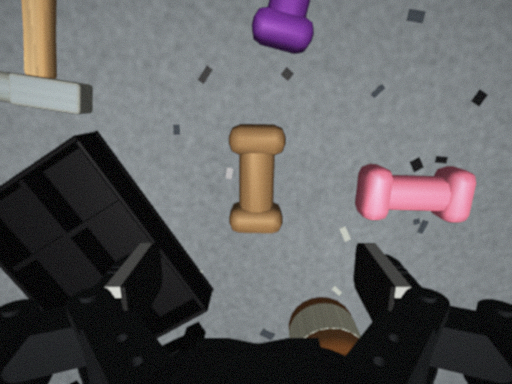

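Request:
move_arm:
  targets:
    - [0.75,0,-0.001,-0.02,0]
    - [0.75,0,-0.001,-0.035,0]
    - [0.75,0,0,-0.035,0]
    - [0.75,0,0,-0.03,0]
    - [0.75,0,0,-0.025,0]
    - [0.75,0,0,-0.013,0]
    - [0.75,0,0,-0.008,0]
    - [0.75,0,0,0,0]
    - [0.1,0,0,0,0]
    - [0.1,0,0,0,0]
    - [0.1,0,0,0,0]
    - [0.1,0,0,0,0]
    - [0.1,0,0,0,0]
    - [0.1,0,0,0,0]
    - [0.1,0,0,0,0]
    - [0.1,0,0,0,0]

```text
clock: 18.2
tcp_pos: [0.5825, -0.4059, 0.0095]
orientation: [0.543, 3.091, -0.002]
contact_force: [-0.0, 0.5, 6.0]
opening: 0.364
```

Request:
move_arm:
  targets:
    - [0.1,0,0,0.02,0]
    - [0.1,0,0,0.03,0]
    - [0.1,0,0,0.04,0]
    - [0.1,0,0,0.04,0]
    - [0.1,0,0,0.015,0]
    - [0.1,-0.004,0.025,0,0.025]
    - [0.1,-0.004,0.025,0,0.025]
    - [0.1,-0.004,0.025,0,0.025]
    - [0.1,-0.004,0.025,0,0.025]
    - [0.1,-0.004,0.025,0,0.025]
    - [0.1,-0.004,0.025,0,0.025]
    - [0.1,-0.004,0.025,0,0.025]
    - [0.1,-0.004,0.025,0,0.025]
    - [0.1,-0.004,0.025,0,0.025]
    - [0.1,-0.004,0.025,0,0.025]
    - [0.1,-0.004,0.025,0,0.025]
    - [0.1,-0.004,0.025,0,0.025]
    - [0.1,-0.004,0.025,0,0.023]
    - [0.1,0,0,0,0]
    - [0.1,0,0,0,0]

```text
clock: 20.2
tcp_pos: [0.5282, -0.0794, 0.151]
orientation: [-0.037, -3.14, 0.0]
contact_force: [0.2, -0.0, -2.7]
opening: 0.362
```

Run:
```python
from m import *
c=snap('wrist','w8',s=1); s=ctrl.read_state(); print(s['clock'],s['tcp_pos'],s['orientation'],s['opening'],s['contact_force'])
```

```text
20.25 [ 0.52858338 -0.08002776  0.15134049] [-3.84186318e-02 -3.14010590e+00  4.41057584e-04] 0.36444052132615506 [ 0.63559853  0.40121614 -1.63387026]
```

View pics/w8.png

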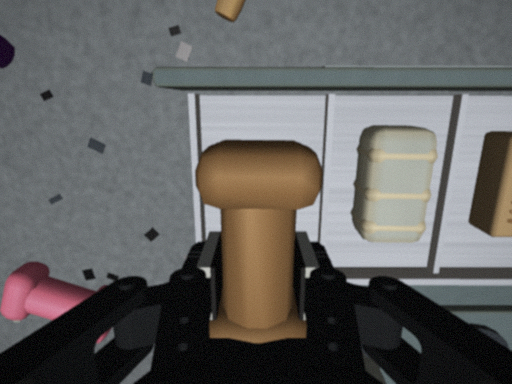

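Request:
move_arm:
  targets:
    - [0.1,0,0,-0.03,0]
    - [0.1,0,0,-0.03,0]
    - [0.1,0,0,-0.03,0]
    - [0.1,0,0,-0.02,0]
    - [0.1,0,0,-0.01,0]
    - [0.1,0,0,-0.004,0]
    - [0.1,0,0,-0.002,0]
    - [0.1,0,0,0,0]
    - [0.65,0,0,0,0]
    - [0.65,0,0,0,0]
    - [0.65,0,0,0,0]
    - [0.65,0,0,0,0]
    - [0.65,0,0,0.02,0]
    - [0.65,0,0,0.04,0]
    - [0.65,0,0,0.05,0]
    - [0.65,0,0,0.04,0]
    - [0.65,0,0,0.0,0]
    - [0.65,0,0,0.0,0]

```text
clock: 22.05
tcp_pos: [0.5302, -0.0801, 0.1781]
orientation: [0.039, 3.138, -0.001]
contact_force: [-0.7, -0.3, -0.0]
opening: 0.651
```

Run:
```python
from m import *
c=snap('wrist','w9',s=1);snap('side','s9',s=1.5); s=ctrl.read_state(); print(s['clock'],s['tcp_pos'],s['orientation'],s['opening'],s['contact_force'],s['qpos'])
```

```text
22.15 [ 0.52800087 -0.07962681  0.17497287] [-3.88873918e-02 -3.13910570e+00 -6.46153082e-04] 0.6471519584949146 [ 0.60267086  0.61192713 -0.03616404] [-1.96324830e-01  4.23525017e-02  1.96499781e+00 -6.72336923e-06
  1.13652577e+00 -1.74234349e+00]
```

View pics/w9.png

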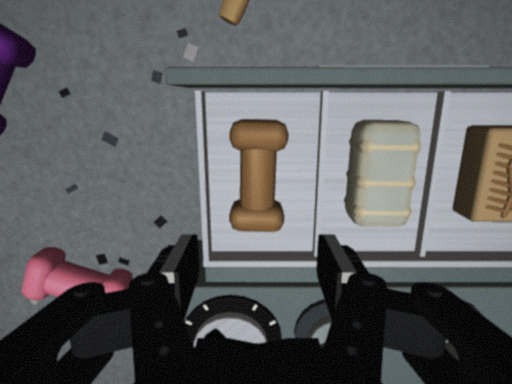

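View pics/s9.png

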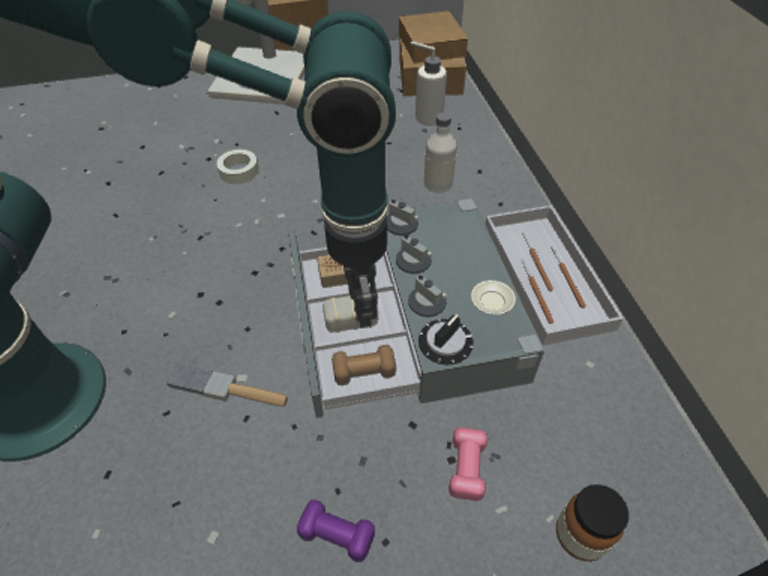

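All three fossils lie flat, one to a bay. I shut the drawer with closed fingertips, staying high enough that the gripper body clears the bolts.

Request:
move_arm:
  targets:
    - [0,-0.01,0.01,0,0]
    - [0,-0.02,0.02,0,0]
    - [0,-0.02,0.02,0,0]
    - [0,-0.02,0.02,0,0]
    - [0,-0.02,0.02,0,0]
    - [0,-0.02,0.014,0,0]
    - [0,-0.005,0,-0.02,0]
    - [0,0,0,-0.03,0]
    - [0,0,0,-0.03,0]
    - [0,0,0,-0.02,0]
    - [0,0,0,-0.008,0]
    - [0,0,0,0,0]
    - [0,0,0,0,0]

```text
clock: 23.45
tcp_pos: [0.4141, 0.0243, 0.0685]
orientation: [-0.039, -3.141, -0.0]
contact_force: [0.2, -0.3, 1.3]
opening: 0.001
```

Run:
```python
from m import *
c=snap('side','s10',crop=(150,80,350,300),s=2.5);snap('wrist','w10'); s=ctrl.read_state(); print(s['clock'],s['tcp_pos'],s['orientation'],s['opening'],s['contact_force'])
```

```text
23.55 [0.41514168 0.0241892  0.06937517] [3.88850540e-02 3.13925933e+00 4.24141373e-05] 0.001822164909823836 [-0.78072292  0.22217316 -0.29030655]
```

View pics/s10.png

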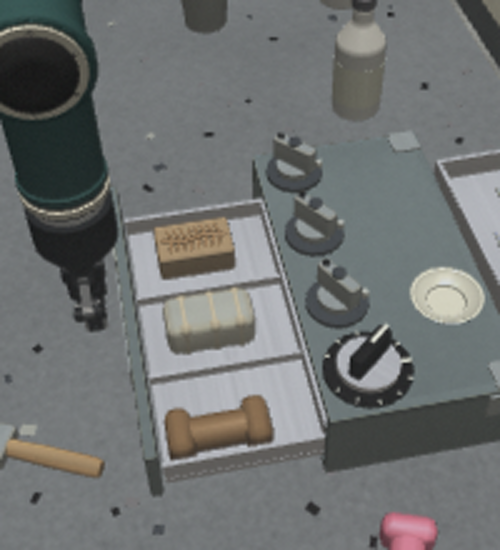

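Request:
move_arm:
  targets:
    - [0,0.005,0,-0.002,0]
    - [0,0.005,0,0,0]
    - [0,0.006,0,0,0]
    - [0,0.008,0,0,0]
    - [0,0.009,0,0,0]
    - [0,0.009,0,0,0]
    - [0,0.009,0,0,0]
    - [0,0.009,0,0,0]
    - [0,0.009,0,0,0]
    - [0,0.009,0,0,0]
    - [0,0.009,0,0,0]
    - [0,0.009,0,0,0]
    - [0,0.009,0,0,0]
    - [0,0.009,0,0,0]
    - [0,0.009,0,0,0]
    - [0,0.009,0,0,0]
    - [0,0.009,0,0,0]
    - [0,0.005,0,0,0]
    - [0,0.003,0,0,0]
    - [0,0,0,0,0]

```text
clock: 25.55
tcp_pos: [0.5647, 0.0245, 0.0668]
orientation: [0.039, 3.139, 0.001]
contact_force: [1.3, -0.6, -0.7]
opening: 0.003
```

Run:
```python
from m import *
c=snap('side','s11',crop=(150,80,350,300),s=2.5); s=ctrl.read_state(); print(s['clock'],s['tcp_pos'],s['orientation'],s['opening'],s['contact_force'])
```

```text
25.6 [0.56457864 0.02454965 0.06695077] [3.90984990e-02 3.13839763e+00 1.10252441e-03] -0.0006317859451375334 [ 0.20132319 -0.23302945 -0.39409374]
```

View pics/s11.png

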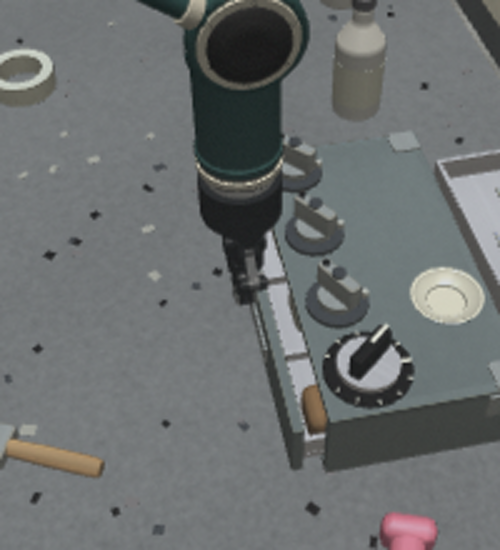

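Request:
move_arm:
  targets:
    - [0,0.005,0,0,0]
    - [0,0.005,0,0,0]
    - [0,0.004,0,0,0]
    - [0,0.003,0,0,0]
    - [0,0.002,0,0,0]
    - [0,0,0,0,0]
    - [0,0,0,0,0]

```text
clock: 26.3
tcp_pos: [0.5828, 0.0241, 0.0663]
orientation: [0.039, 3.14, 0.0]
contact_force: [0.0, -0.1, 0.8]
opening: -0.001
```

Run:
```python
from m import *
c=snap('side','s12',crop=(150,80,350,300),s=2.5); s=ctrl.read_state(); print(s['clock'],s['tcp_pos'],s['contact_force'])
```

```text
26.35 [0.58263821 0.02415793 0.06629332] [ 0.39752978 -0.08803343 -0.92211747]
```

View pics/s12.png

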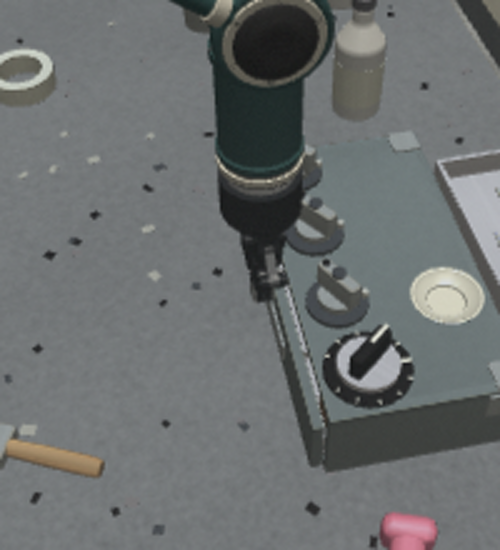

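Request:
move_arm:
  targets:
    - [0,0.002,0,0,0]
    - [0,0.002,0,0,0]
    - [0,0.002,0,0,0]
    - [0,0.001,0,0,0]

```text
clock: 26.75
tcp_pos: [0.5857, 0.0241, 0.066]
orientation: [-0.039, -3.133, 0.0]
contact_force: [-13.1, -0.0, 11.4]
opening: -0.002
```

Request:
move_arm:
  targets:
    - [0,0.001,0,0,0]
    - [0,0.001,0,0,0]
    - [0,0.001,0,0,0]

```text
clock: 27.05
tcp_pos: [0.5857, 0.0241, 0.0659]
orientation: [-0.039, -3.127, 0.001]
contact_force: [-21.6, -0.3, 19.1]
opening: 0.002
```

Request:
move_arm:
  targets:
    - [0,-0.005,0,0,0]
    - [0,-0.02,0,0,0]
    - [0,-0.04,0,0.02,0]
    - [0,-0.04,0,0.04,0]
    - [0.45,-0.03,0,0.05,0]
    - [0.45,0,0,0.03,0]
    - [0.45,0,0,0,0]

```text
clock: 27.75
tcp_pos: [0.4699, 0.0242, 0.2005]
orientation: [0.039, 3.129, 0.0]
contact_force: [1.2, -1.1, 0.4]
opening: 0.445
```

Run:
```python
from m import *
c=snap('side','s13',crop=(200,80,400,300),s=2.5);c=snap('top','t13',crop=(175,120,305,250),s=4.5);c=snap('wrist','w13',s=1.5); s=ctrl.read_state(); print(s['clock'],s['tcp_pos'],s['contact_force'])
```

```text
27.9 [0.46632803 0.02414054 0.19435534] [-0.36364199 -0.80159834  0.13282337]
```

View pics/s13.png

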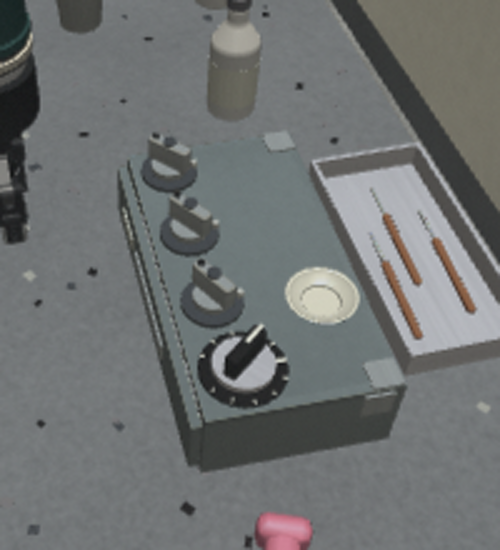

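View pics/t13.png

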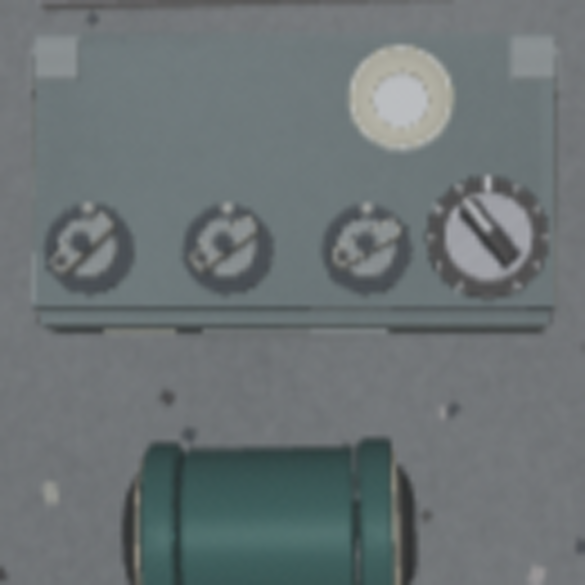

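View pics/w13.png

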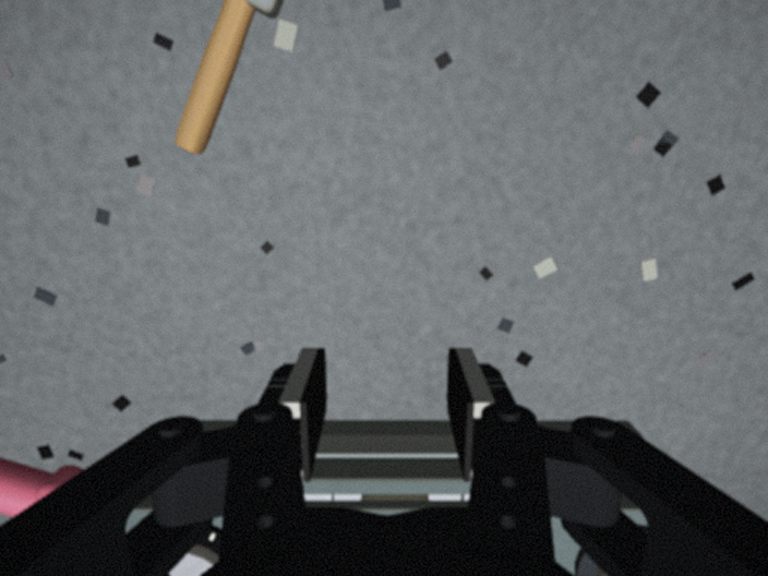

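Run:
```python
from m import *
c=load('t13');im=cv2.cvtColor(c['pixels'],cv2.COLOR_RGB2GRAY)
for u in (200,240,280): print(im[184:198,u])
for v in (188.2,188.7,191.5,192,192.5,193): print(v,ray(c,240,v,.092)[0],ray(c,240,v,.08)[0])
c0=load('top0');g=cv2.cvtColor(c0['pixels'],cv2.COLOR_RGB2GRAY);print(g[236:246,240],ray(c0,240,240,.08))
```

```text
[108 117 118 114  89 106 115 113  89 118 122 116 115 115]
[114 114 115 112  87 105 113 111  92 110 110 114 115 116]
[ 80  78 105 112  93 105 113 112  87  73 104 115 115 115]
188.2 0.6082849980297854 0.609275589114673
188.7 0.6067409562369301 0.6077187028372095
191.5 0.5980980398246236 0.5990038882370807
192 0.5965553254272875 0.5974483403973966
192.5 0.5950128120011525 0.595892995200741
193 0.5934704995069501 0.5943378526075189
[148 126  98 106 114 114 114 116 117 117] [0.44905345 0.03174476 0.08      ]
```

The drawer is shut: I felt a firm stop, and the panel face is about 11 mm in front of the case. Next is the middle bolt.

Request:
move_arm:
  targets:
    - [0.45,0.015,0.004,0.002,-0.07]
    - [0.45,0.015,0.004,0.002,-0.07]
    - [0.45,0.015,0.004,0.002,-0.07]
    - [0.45,0.015,0.004,0.002,-0.07]
    - [0.45,0.015,0.004,0.002,-0.07]
    - [0.45,0.015,0.004,0.002,-0.07]
    - [0.45,0.015,0.004,0.002,-0.07]
    - [0.45,0.015,0.004,0.002,-0.07]
    - [0.45,0.015,0.004,0.002,-0.07]
    - [0.45,0.015,0.004,0.002,-0.07]
    - [0.45,0.015,0.004,0.002,-0.07]
    - [0.45,0.015,0.001,0.001,-0.07]
    - [0.45,0,0,0,0]
    - [0.45,0,0,0,0]

```text
clock: 29.3
tcp_pos: [0.6451, 0.0691, 0.215]
orientation: [-1.313, -2.85, 0.003]
contact_force: [0.1, -0.1, -0.5]
opening: 0.449
```

Run:
```python
from m import *
c=snap('wrist','w14',s=1.5); s=ctrl.read_state(); print(s['clock'],s['tcp_pos'],s['orientation'],s['contact_force'])
for p in [(.6473,.0696,.137),(.6496,.1628,.137),(.645,-.0242,.137)]: print(proj(c,p)*1.5)
```

```text
29.35 [0.64491768 0.06902437 0.21542711] [-1.31337732e+00 -2.85045105e+00  2.73144161e-03] [ 0.47762769 -0.07956038 -0.84521305]
[391.11014646 302.6756573 ]
[534.10230659 151.22987753]
[268.86422069 432.1897074 ]
```

View pics/w14.png

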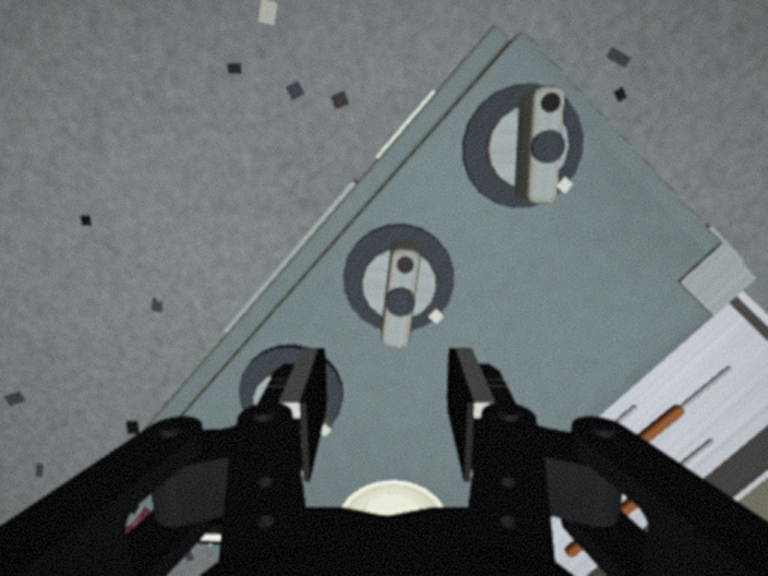

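Run:
```python
from m import *
c=load('w14')
def P(x,y,z=.137): return ray(c,x/1.5,y/1.5,z)
for n,h,d,e in [('mid',(400,301),(405,265),(396,344)),('left',(547,147),(551,102),(541,200))]:
    h,d,e=P(*h),P(*d),P(*e); v=d-e; print(n,h,d,e,np.degrees(np.arctan2(v[1],v[0])),np.hypot(*(d-h)[:2]))
```

```text
mid [0.64996431 0.07297884 0.137     ] [0.64024509 0.08773019 0.137     ] [0.66284432 0.05516227 0.137     ] 124.75719349067857 0.017665375981426586
left [0.65260704 0.16770542 0.137     ] [0.64070141 0.18175545 0.137     ] [0.66693701 0.1499012  0.137     ] 129.47532852358282 0.01841595656354905
```

Request:
move_arm:
  targets:
    - [0.45,0.002,0.001,-0.02,-0.05]
    - [0.45,0.0015,0.0015,-0.03,-0.05]
    - [0.45,0,0,0,0]
    - [0.45,0,0,0,0]
    - [0.45,0,0,0,0]

```text
clock: 29.85
tcp_pos: [0.65, 0.0716, 0.169]
orientation: [1.455, 2.782, 0.001]
contact_force: [-0.3, -0.1, 0.2]
opening: 0.448
```

Run:
```python
from m import *
c=snap('wrist','w15',s=1.5); s=ctrl.read_state(); print(s['clock'],s['tcp_pos'],s['orientation'],s['contact_force'])
t=s['tcp_pos']; print([proj(c,(t[0],t[1],z))*1.5 for z in (t[2],.137,.108)])
c=snap('side','s15',crop=(230,120,330,240),s=5)
```

```text
29.9 [0.65040584 0.07162512 0.16944433] [1.45510348e+00 2.78163494e+00 2.13446259e-03] [-0.14887757 -0.48718768  0.7656979 ]
[array([387.31907576, 373.3508281 ]), array([387.0174387, 336.0478735]), array([386.822103  , 311.89103145])]
```

View pics/w15.png

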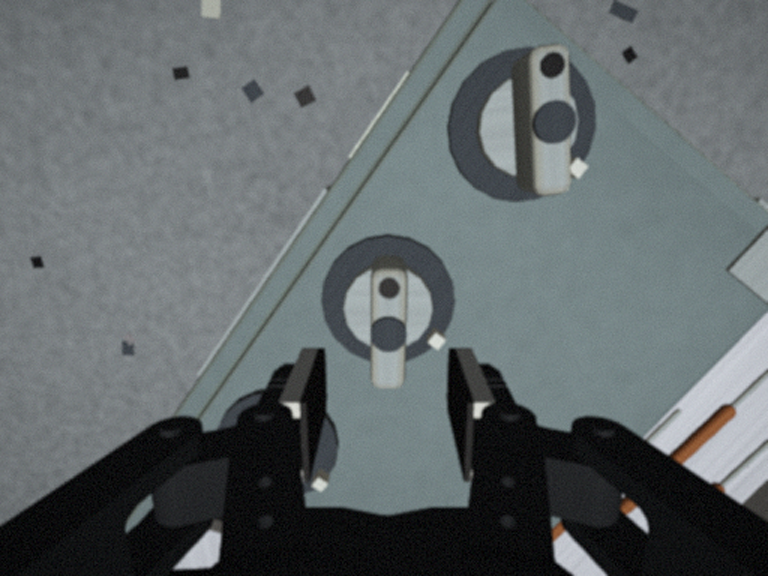

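View pics/s15.png

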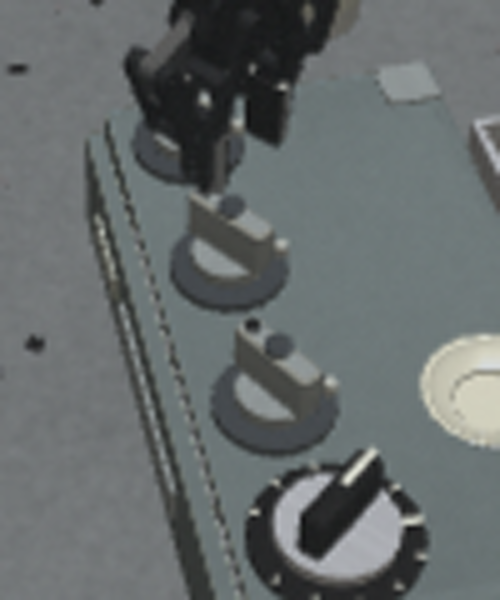

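The bar stands upright between the jaws, with its hub at (388,333) against a predicted (387,336). I descend, grip and turn.

Request:
move_arm:
  targets:
    - [0.45,0,0,-0.03,0]
    - [0.45,0,0,-0.02,0]
    - [0.45,0,0,-0.009,0]
    - [0.45,0,0,0,0]
    - [0.0,0,0,0,0]
    - [0.0,0,0,0,0]
    - [0.0,0,0,0,0]
    - [0.0,0,0,0,0]
    - [0.0,0,0,0,0]
    - [0.0,0,0,0,0]
  force: 50

```text
clock: 30.95
tcp_pos: [0.6508, 0.0718, 0.1103]
orientation: [1.456, 2.781, 0.002]
contact_force: [-0.7, 0.7, 5.6]
opening: 0.153
```

Request:
move_arm:
  targets:
    - [0,0,0,0,-0.1]
    - [0,0,0,0,-0.12]
    - [0,0,0,0,-0.12]
    - [0,0,0,0,-0.12]
    - [0,0,0,0,-0.12]
    - [0,0,0,0,-0.12]
    - [0,0,0,0,-0.12]
    - [0,0,0,0,-0.12]
    - [0,0,0,0,-0.06]

```text
clock: 31.85
tcp_pos: [0.6494, 0.0716, 0.1103]
orientation: [2.616, 1.739, -0.0]
contact_force: [-5.2, -0.2, 9.0]
opening: 0.152
```

Run:
```python
from m import *
s=ctrl.read_state(); print(s['clock'],s['tcp_pos'],s['orientation'],s['contact_force'],s['moment'],s['opening'])
o=s['orientation'];print(np.degrees(2*np.arctan2(o[1],o[0]))%360)
c=snap('wrist','w16',s=1)
```

```text
31.85 [0.64938028 0.07164873 0.1103125 ] [ 2.61630154e+00  1.73908226e+00 -2.24730616e-04] [-5.15719673 -0.15717249  8.95604118] [-0.07223716  0.71842962  0.12139369] 0.15244515063673886
67.22478136357833
```

View pics/w16.png

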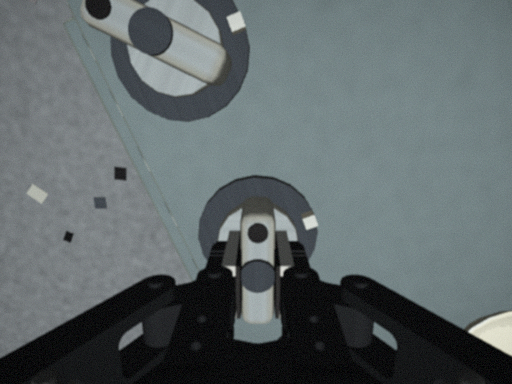

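Request:
move_arm:
  targets:
    - [0,0,0,0,-0.1]
    - [0,0,0,0,-0.12]
    - [0,0,0,0,-0.12]
    - [0,0,0,0,-0.12]
    - [0,0,0,0,-0.12]
    - [0,0,0,0,-0.12]
    - [0,0,0,0,-0.12]
    - [0,0,0,0,-0.12]
    - [0,0,0,0,-0.12]
    - [0,0,0,0,-0.1]
    - [0,0,0,0,-0.03]
    - [0,0,0,0,0]

```text
clock: 33.1
tcp_pos: [0.6485, 0.073, 0.1103]
orientation: [-3.14, 0.022, 0.003]
contact_force: [-5.8, 4.3, 10.2]
opening: 0.154
```

```bash
cat >> m.py <<'E'
def st():
    s=ctrl.read_state(); o=s['orientation'];print(s['clock'],s['tcp_pos'].round(4) if hasattr(s['tcp_pos'],'round') else s['tcp_pos'],'F',np.round(s['contact_force'],1),'M',np.round(s['moment'],2),'open',round(s['opening'],3),'yaw',np.degrees(2*np.arctan2(o[1],o[0]))%360,'q6',s['qpos'][5])
    return s
E
python3 - <<'E'
from m import *
st();c=snap('wrist','w17',s=1)
E
```

```text
33.1 [0.6485 0.073  0.1103] F [-5.8  4.3 10.2] M [ 0.5   1.09 -0.02] open 0.154 yaw 359.19272927851 q6 1.6565353511951715
```

View pics/w17.png

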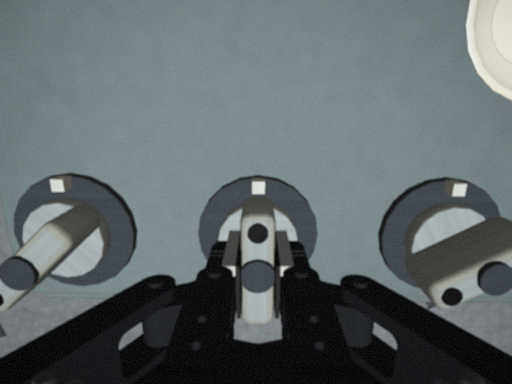

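Request:
move_arm:
  targets:
    - [0,0,0,0,-0.03]
    - [0,0,0,0,-0.03]
    - [0,0,0,0,0]

```text
clock: 33.45
tcp_pos: [0.6489, 0.073, 0.1104]
orientation: [-3.139, 0.111, 0.001]
contact_force: [-5.1, 3.7, 9.6]
opening: 0.152
```

Run:
```python
from m import *
st()
```

```text
33.45 [0.6489 0.073  0.1104] F [-5.1  3.7  9.6] M [0.59 0.92 1.06] open 0.152 yaw 355.9461683498267 q6 1.7141519379199817
```

A vertical moment of 1.06 N m shows the end stop is reached. I release and go to the left bolt.

Request:
move_arm:
  targets:
    - [0,0,0,0,0.04]
    - [0.45,0,0,0,0]
    - [0.45,0,0,0,0]
    - [0.45,0,0,0,0]
    - [0.45,0,0,0.02,0]
    - [0.45,0,0,0.03,0]
    - [0.45,0,0,0.02,0]
    - [0.45,0,0,0,0]

```text
clock: 34.25
tcp_pos: [0.6521, 0.0715, 0.1823]
orientation: [-3.141, 0.053, -0.011]
contact_force: [-0.0, -0.9, 0.5]
opening: 0.455
```

Run:
```python
from m import *
st();c=snap('wrist','w18',s=1.5)
```

```text
34.25 [0.6521 0.0715 0.1823] F [-0.  -0.9  0.5] M [ 0.04  0.   -0.04] open 0.455 yaw 358.0615723739386 q6 1.6760620037843692
```

View pics/w18.png

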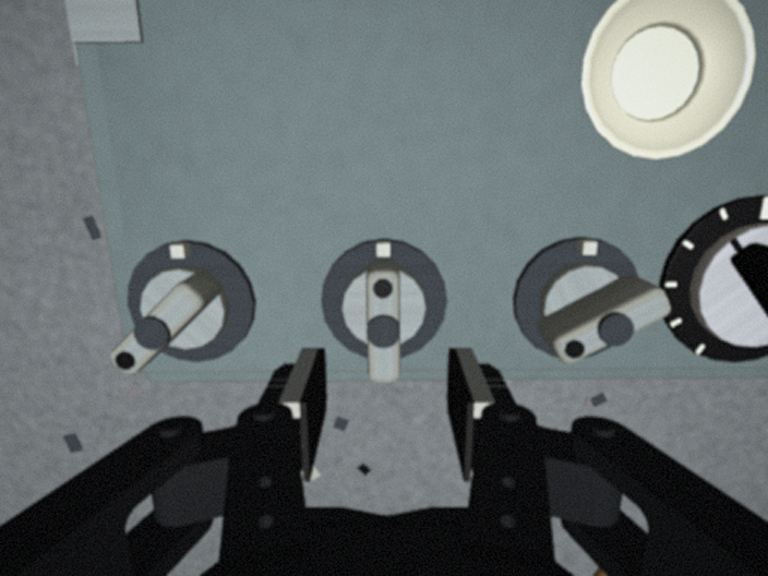

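Run:
```python
from m import *
c=load('w18')
def P(p,z=.137): return ray(c,p[0]/1.5,p[1]/1.5,z)[:2]
for n,h,d in [('L',(152,332),(125,360)),('M',(383,330),(383,288)),('R',(616,329),(575,349))]:
    h,d=P(h),P(d); v=d-h; print(n,h,np.degrees(np.arctan2(v[1],v[0])),np.hypot(*v))
# bar edges, L: end lines midpoints (124,358)->(208,285) top face
for n,a,b in [('L',(120,362),(197,290)),('R',(568,350),(655,302)),('M',(384,376),(383,275))]:
    a,b=P(a),P(b); v=a-b; print(n,np.degrees(np.arctan2(v[1],v[0])),np.hypot(*v),(a+b)/2)
```

```text
L [0.65204353 0.1682728 ] 132.08403474980454 0.01799803436602505
M [0.64970342 0.07292311] -2.059066523766805 0.01796125088019185
R [ 0.64690548 -0.02294141] 117.07070525355469 0.018249172984602855
L 129.48018559261402 0.04751061168691032 [0.65425127 0.16555689]
R 120.3022669535461 0.03921908816384627 [ 0.64814371 -0.02073886]
M 178.49162529161293 0.04405219005798472 [0.65101891 0.07266398]
```

Request:
move_arm:
  targets:
    - [0.45,0,0.006,0,0.144]
    - [0.45,0,0.006,0,0.144]
    - [0.45,0,0.006,0,0.144]
    - [0.45,0,0.006,0,0.144]
    - [0.45,0,0.006,0,0.144]
    - [0.45,0,0.006,0,0.144]
    - [0.45,0,0.006,0,0.144]
    - [0.45,0,0.006,0,0.144]
    - [0.45,0,0.006,0,0.144]
    - [0.45,0,0.006,0,0.144]
    - [0.45,0,0.006,0,0.144]
    - [0.45,0,0.006,0,0.144]
    - [0.45,0,0.006,0,0.144]
    - [0.45,0,0.006,0,0.144]
    - [0.45,0,0.006,0,0.144]
    - [0.45,0,0.006,0,0.144]
    - [0.45,0,0,-0.015,0]
    - [0.45,0,0,0,0]
    - [0.45,0,0,0,0]

```text
clock: 36.2
tcp_pos: [0.648, 0.167, 0.1609]
orientation: [-1.327, -2.844, 0.004]
contact_force: [-0.2, -0.2, 0.3]
opening: 0.453
```

Run:
```python
from m import *
s=st();c=snap('wrist','w19',s=1.5);t=s['tcp_pos'];print(proj(c,(t[0],t[1],.137))*1.5)
```

```text
36.2 [0.648  0.167  0.1609] F [-0.2 -0.2  0.3] M [-0.03  0.05  0.01] open 0.453 yaw 129.9587551766274 q6 -0.48225921214648904
[386.62079002 343.78582977]
```

View pics/w19.png

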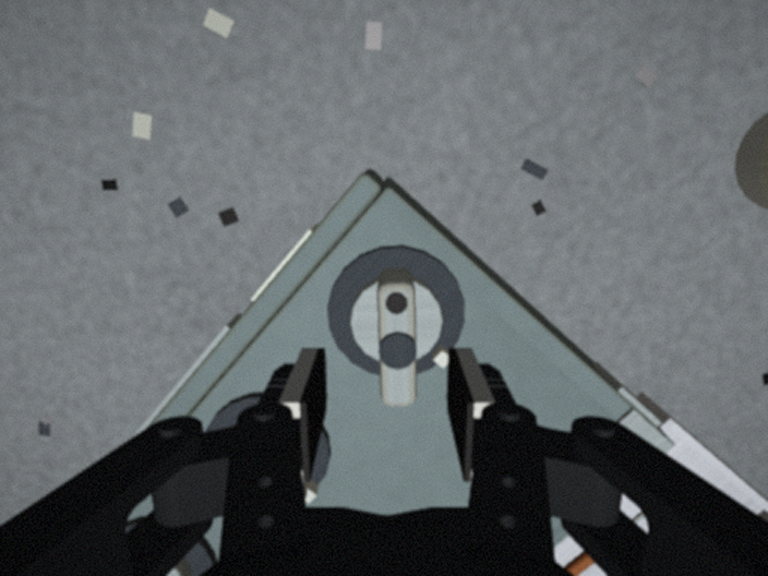

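Request:
move_arm:
  targets:
    - [0.45,0.005,0.001,0,-0.01]
    - [0.45,0,0,-0.02,0]
    - [0.45,0,0,-0.02,0]
    - [0.45,0,0,-0.01,0]
    - [0.45,0,0,0,0]
    - [0.0,0,0,0,0]
    - [0.0,0,0,0,0]
    - [0.0,0,0,0,0]
    - [0.0,0,0,0,0]
    - [0.0,0,0,0,0]
    - [0.0,0,0,0,0]

```text
clock: 37.35
tcp_pos: [0.6531, 0.1673, 0.1148]
orientation: [-1.338, -2.84, 0.005]
contact_force: [-7.1, -4.9, 3.2]
opening: 0.157
```

Run:
```python
from m import *
s=st()
```

```text
37.35 [0.6531 0.1673 0.1148] F [-7.1 -4.9  3.2] M [-0.71  1.01  0.1 ] open 0.157 yaw 129.54133380386736 q6 -0.4745982147990822
```

Request:
move_arm:
  targets:
    - [0,-0.001,-0.001,-0.002,-0.07]
    - [0,0,0,0,-0.12]
    - [0,0,0,0,-0.12]
    - [0,0,0,0,-0.12]
    - [0,0,0,0,-0.12]
    - [0,0,0,0,-0.12]
    - [0,0,0,0,-0.12]
    - [0,0,0,0,-0.12]
    - [0,0,0,0,-0.12]
    - [0,0,0,0,-0.12]

```text
clock: 38.35
tcp_pos: [0.652, 0.1671, 0.1147]
orientation: [-2.673, -1.65, 0.005]
contact_force: [-10.9, -2.6, 11.9]
opening: 0.155
```

Run:
```python
from m import *
s=st();c=snap('wrist','w20',s=1)
```

```text
38.35 [0.652  0.1671 0.1147] F [-10.9  -2.6  11.9] M [-0.47  1.8   0.09] open 0.155 yaw 63.370219712409266 q6 0.6791570881021621
```

View pics/w20.png

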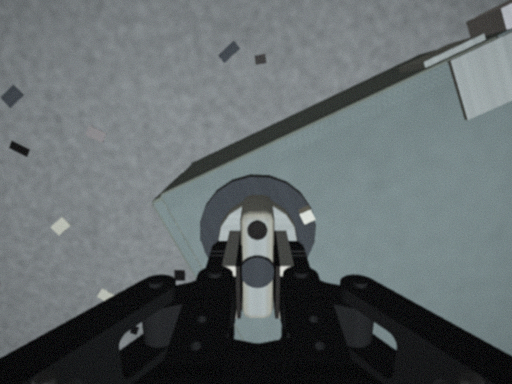

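Request:
move_arm:
  targets:
    - [0,-0.001,0,0,-0.08]
    - [0,0,0,0,-0.12]
    - [0,0,0,0,-0.12]
    - [0,0,0,0,-0.12]
    - [0,0,0,0,-0.12]
    - [0,0,0,0,-0.12]
    - [0,0,0,0,-0.12]
    - [0,0,0,0,-0.12]
    - [0,0,0,0,-0.12]
    - [0,0,0,0,-0.1]
    - [0,0,0,0,-0.04]
    - [0,0,0,0,0]

```text
clock: 39.6
tcp_pos: [0.6514, 0.168, 0.1147]
orientation: [3.139, -0.105, -0.003]
contact_force: [-9.5, -0.5, 10.4]
opening: 0.15
```

Run:
```python
from m import *
s=st()
```

```text
39.6 [0.6514 0.168  0.1147] F [-9.5 -0.5 10.4] M [-0.11  1.58  1.28] open 0.15 yaw 356.1865413809846 q6 1.8528859892335052
```

The end stop is reached (1.28 N m). I release and go to the right bolt.

Request:
move_arm:
  targets:
    - [0,0,0,0,0.04]
    - [0.45,0,0,0,0]
    - [0.45,0,0,0,0]
    - [0.45,0,0,0,0]
    - [0.45,0,0,0.02,0]
    - [0.45,0,0,0.03,0]
    - [0.45,0,-0.005,0.02,0]
    - [0.45,0,0,0,0]

```text
clock: 40.4
tcp_pos: [0.6555, 0.1628, 0.1859]
orientation: [-3.14, 0.047, -0.012]
contact_force: [0.9, -0.4, 0.6]
opening: 0.446
```

Run:
```python
from m import *
s=st();c=snap('wrist','w21',s=1)
```

```text
40.4 [0.6555 0.1628 0.1859] F [ 0.9 -0.4  0.6] M [-0.01 -0.01  0.04] open 0.446 yaw 358.28384226080686 q6 1.8074587503281423
```

View pics/w21.png

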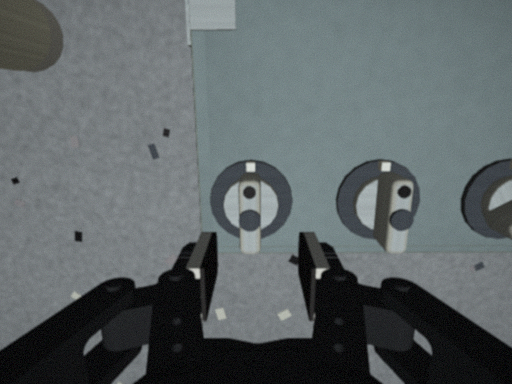

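Request:
move_arm:
  targets:
    - [0.45,0,-0.0116,0,0.131]
    - [0.45,0,-0.0116,0,0.131]
    - [0.45,0,-0.0116,0,0.131]
    - [0.45,0,-0.0116,0,0.131]
    - [0.45,0,-0.0116,0,0.131]
    - [0.45,0,-0.0116,0,0.131]
    - [0.45,0,-0.0116,0,0.131]
    - [0.45,0,-0.0116,0,0.131]
    - [0.45,-0.002,-0.0116,0,0.131]
    - [0.45,-0.002,-0.0116,0,0.131]
    - [0.45,0,-0.0116,0,0.131]
    - [0.45,0,-0.0116,0,0.131]
    - [0.45,0,-0.0116,0,0.131]
    - [0.45,0,-0.0116,0,0.131]
    - [0.45,0,-0.0116,0,0.131]
    - [0.45,0,-0.0116,0,0.131]
    - [0.45,0,0,-0.015,0]
    - [0.45,0,0,0,0]
    - [0.45,0,0,0,0]

```text
clock: 42.35
tcp_pos: [0.6471, -0.0223, 0.164]
orientation: [-1.609, -2.694, 0.002]
contact_force: [0.5, -0.1, -0.2]
opening: 0.45
```

Run:
```python
from m import *
s=st();c=snap('wrist','w22',s=1.5);t=s['tcp_pos'];print(proj(c,(t[0],t[1],.137))*1.5)
```

```text
42.35 [ 0.6471 -0.0223  0.164 ] F [ 0.5 -0.1 -0.2] M [ 0.02  0.01 -0.01] open 0.45 yaw 118.3022232638557 q6 -0.5672145548063081
[386.58420058 340.83886898]
```

View pics/w22.png

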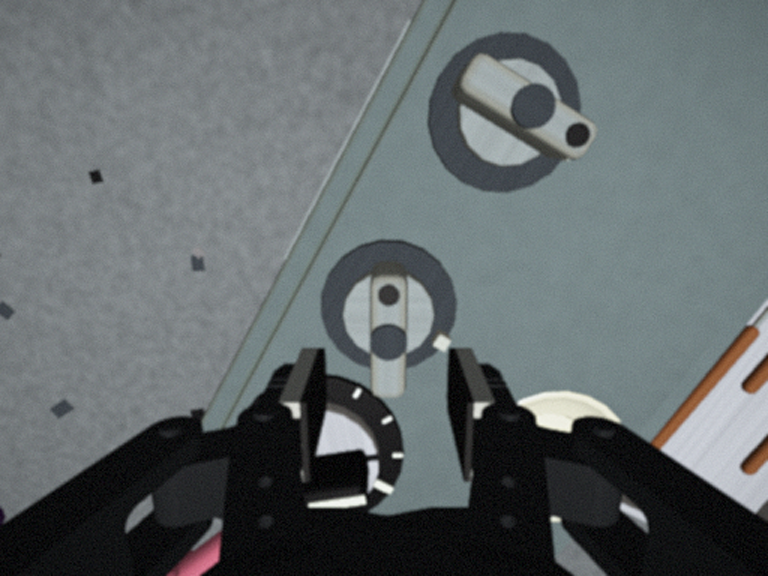

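Request:
move_arm:
  targets:
    - [0.45,0,0,-0.02,0]
    - [0.45,0,0,-0.02,0]
    - [0.45,0,0,-0.012,0]
    - [0.45,0,0,0,0]
    - [0.0,0,0,0,0]
    - [0.0,0,0,0,0]
    - [0.0,0,0,0,0]
    - [0.0,0,0,0,0]
    - [0.0,0,0,0,0]
    - [0.0,0,0,0,0]

```text
clock: 43.4
tcp_pos: [0.6485, -0.0234, 0.1158]
orientation: [1.608, 2.698, -0.001]
contact_force: [-5.0, -2.1, 4.9]
opening: 0.149
```

Run:
```python
from m import *
s=st()
```

```text
43.4 [ 0.6485 -0.0234  0.1158] F [-5.  -2.1  4.9] M [-0.23  0.8   0.01] open 0.149 yaw 118.4113451989644 q6 -0.5697046112348636
```

Request:
move_arm:
  targets:
    - [0,-0.001,0,-0.001,-0.07]
    - [0,0,0,0,-0.12]
    - [0,0,0,0,-0.12]
    - [0,0,0,0,-0.12]
    - [0,0,0,0,-0.12]
    - [0,0,0,0,-0.12]
    - [0,0,0,0,-0.12]
    - [0,0,0,0,-0.12]
    - [0,0,0,0,-0.12]
    - [0,0,0,0,-0.12]
    - [0,0,0,0,-0.12]
    - [0,0,0,0,-0.12]
    - [0,0,0,0,-0.12]
    - [0,0,0,0,-0.12]
    - [0,0,0,0,-0.12]
    - [0,0,0,0,-0.12]
    - [0,0,0,0,-0.12]
    - [0,0,0,0,-0.1]
    - [0,0,0,0,-0.05]
    - [0,0,0,0,0]

```text
clock: 45.4
tcp_pos: [0.646, -0.022, 0.1157]
orientation: [-3.139, 0.111, 0.005]
contact_force: [-10.9, 3.0, 13.2]
opening: 0.149
```

Run:
```python
from m import *
s=st()
```

```text
45.4 [ 0.646  -0.022   0.1157] F [-10.9   3.   13.2] M [0.3  1.96 1.34] open 0.149 yaw 355.96582798982917 q6 1.5683827032588677
```

Request:
move_arm:
  targets:
    - [0,0,0,0,0.04]
    - [0.45,0,0,0,0]
    - [0.45,0,0,0,0]
    - [0.45,0,0,0,0]
    - [0.45,0,0,0.02,0]
    - [0.45,0,0,0.03,0]
    - [0.45,0,-0.005,0.02,0]
    - [0.45,0,0,0,0]
    - [0.45,0,0,0,0]
    - [0.45,0,0,0,0]

```text
clock: 46.4
tcp_pos: [0.6466, -0.0278, 0.1816]
orientation: [-3.141, 0.053, 0.004]
contact_force: [-0.4, 0.3, -0.7]
opening: 0.448
```

Run:
```python
from m import *
s=st();c=snap('wrist','w23',s=1.5);c=snap('top','t23',crop=(175,120,305,250),s=4.5)
```

```text
46.4 [ 0.6466 -0.0278  0.1816] F [-0.4  0.3 -0.7] M [ 0.03 -0.03 -0.02] open 0.448 yaw 358.0845242927304 q6 1.522602793363155
```

View pics/w23.png

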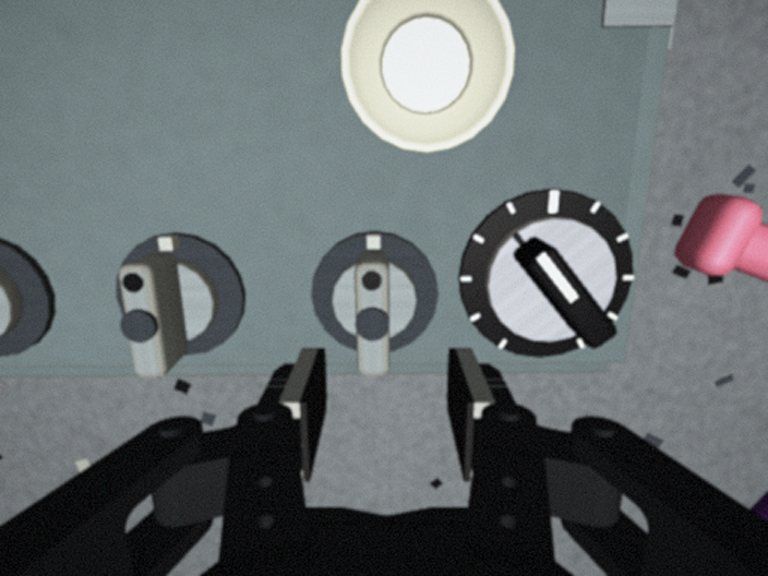

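Run:
```python
from m import *
c=load('w23')
def P(p,z=.134): return ray(c,p[0]/1.5,p[1]/1.5,z)[:2]
a,b=P((526,246)),P((604,334)); v=a-b; print((a+b)/2,np.hypot(*v),np.degrees(np.arctan2(v[1],v[0])))
print('ring centre',P((546,273),.094), '12 mark',P((554,202),.094), 'Rhub',P((372,323),.137))
im=cv2.cvtColor(c['pixels'],cv2.COLOR_RGB2BGR)
cv2.imwrite('pics/dial.png',cv2.resize(im[110:250,295:435],None,fx=4,fy=4,interpolation=cv2.INTER_CUBIC))
```

```text
[ 0.6572016  -0.10151026] 0.05154547526646701 41.64198571372001
ring centre [ 0.65449508 -0.10610224] 12 mark [ 0.68877041 -0.10791859] Rhub [ 0.64716079 -0.02206101]
```

View pics/dial.png

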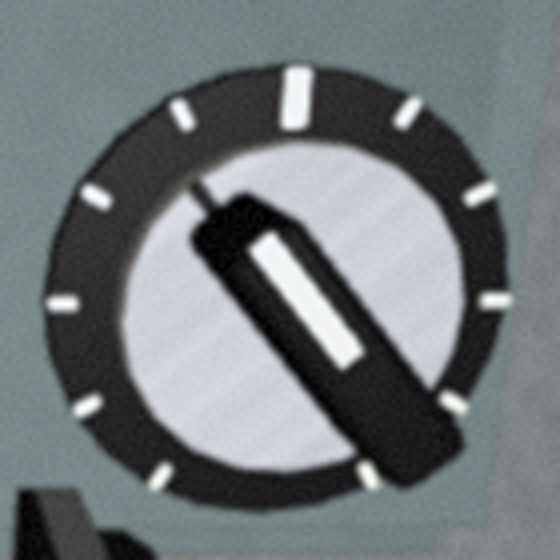

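Run:
```python
from m import *
c=load('w23')
def P(x,y,z=.134): return ray(c,295+x/4-.5,110+y/4-.5,z)[:2]
a,b=P(263,240),P(348,362); v=a-b; print(a,b,np.hypot(*v),np.degrees(np.arctan2(v[1],v[0])))
print(P(258,222),P(425,465)); a,b=P(258,222),P(425,465);print((a+b)/2,np.hypot(*(a-b)),np.degrees(np.arctan2(*(a-b)[::-1])))
```

```text
[ 0.672921  -0.0902635] [ 0.65331936 -0.10432156] 0.024121630924935664 35.647641243572444
[ 0.67568856 -0.08937408] [ 0.63590151 -0.11761607]
[ 0.65579503 -0.10349508] 0.048791592105490195 35.368233237098934
```

Request:
move_arm:
  targets:
    - [0.45,0.001,-0.011,0,0.09]
    - [0.45,0.001,-0.011,0,0.09]
    - [0.45,0.001,-0.011,0,0.09]
    - [0.45,0.001,-0.011,0,0.09]
    - [0.45,0.001,-0.011,0,0.09]
    - [0.45,0.001,-0.011,0,0.09]
    - [0.45,0.0025,-0.011,0,0.09]
    - [0.45,0,0,-0.015,0.023]
    - [0.45,0,0,0,0]
    - [0.45,0,0,0,0]
    - [0.45,0,0,0,0]

```text
clock: 47.6
tcp_pos: [0.6557, -0.1043, 0.1679]
orientation: [-2.991, -0.957, 0.001]
contact_force: [-0.5, -0.6, -0.1]
opening: 0.451
```

Run:
```python
from m import *
s=st();c=snap('wrist','w24',s=1.5);t=s['tcp_pos'];print(proj(c,(t[0],t[1],.134))*1.5)
```

```text
47.6 [ 0.6557 -0.1043  0.1679] F [-0.5 -0.6 -0.1] M [-0.    0.02  0.03] open 0.451 yaw 35.491599778186185 q6 0.7559479363286628
[386.18587553 333.71841722]
```

View pics/w24.png

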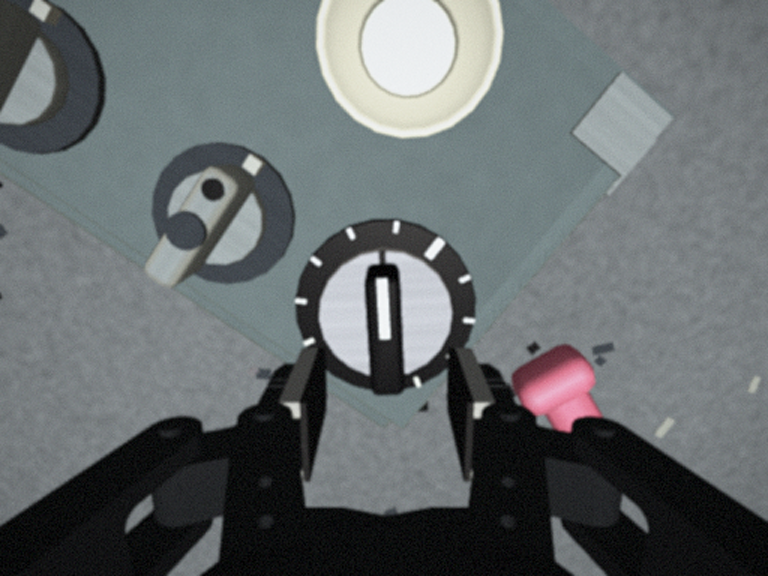

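Request:
move_arm:
  targets:
    - [0.45,0,0,-0.02,0.025]
    - [0.45,0,0,-0.02,0]
    - [0.45,0,0,-0.015,0]
    - [0.45,0,0,0,0]
    - [0.0,0,0,0,0]
    - [0.0,0,0,0,0]
    - [0.0,0,0,0,0]
    - [0.0,0,0,0,0]
    - [0.0,0,0,0,0]
    - [0.0,0,0,0,0]

```text
clock: 48.65
tcp_pos: [0.6558, -0.1036, 0.1146]
orientation: [-2.978, -0.994, -0.0]
contact_force: [-3.2, 3.9, 0.8]
opening: 0.151
```

Run:
```python
from m import *
s=st()
```

```text
48.65 [ 0.6558 -0.1036  0.1146] F [-3.2  3.9  0.8] M [ 0.65  0.4  -0.04] open 0.151 yaw 36.924442564545075 q6 0.7300982156868658
```

Request:
move_arm:
  targets:
    - [0,0,0,0,-0.125]
    - [0,0,0,0,-0.125]
    - [0,0,0,0,-0.125]
    - [0,0,0,0,-0.125]
    - [0,0,0,0,-0.125]
    - [0,0,0,0,-0.125]
    - [0,0,0,0,-0.125]
    - [0,0,0,0,-0.125]
    - [0,0,0,0,-0.125]
    - [0,0,0,0,-0.125]
    - [0,0,0,0,-0.125]
    - [0,0,0,0,-0.125]
    - [0,0,0,0,-0.125]
    - [0,0,0,0,-0.06]
    - [0,0,0,0,0]
    - [0,0,0,0,0]
    - [0,0,0,0,0]

```text
clock: 50.35
tcp_pos: [0.6549, -0.1075, 0.1146]
orientation: [2.723, -1.559, 0.0]
contact_force: [-4.5, -6.4, 1.2]
opening: 0.156
```

Run:
```python
from m import *
s=st();snap('wrist','w25',s=1);c=snap('side','s25',crop=(230,120,330,240),s=5)
```

```text
50.35 [ 0.6549 -0.1075  0.1146] F [-4.5 -6.4  1.2] M [-1.09  0.9  -0.06] open 0.156 yaw 300.40674564992173 q6 2.4150283456481842
```

View pics/w25.png

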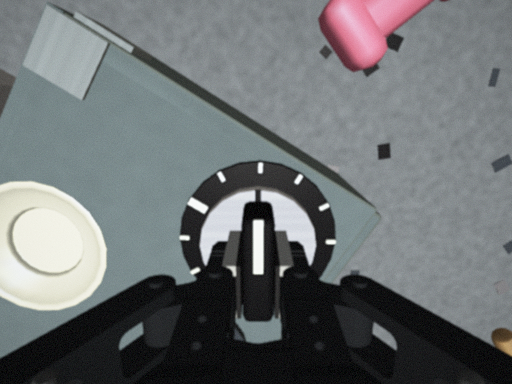

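The long mark is at (197,205) and the pointer is on the second mark after it, which is 2 o'clock. I hold there, then turn left to 10.

Request:
move_arm:
  targets:
    - [0,0,0,0,0]
    - [0,0,0,0,0]
    - [0,0,0,0,0]
    - [0,0,0,0,0]
    - [0,0,0,0,0]

```text
clock: 50.95
tcp_pos: [0.6549, -0.1075, 0.1146]
orientation: [2.723, -1.559, 0.0]
contact_force: [-5.6, -7.0, 1.1]
opening: 0.153
```

Request:
move_arm:
  targets:
    - [0,0,0.001,0,0.12]
    - [0,0,0.001,0,0.12]
    - [0,0,0,0,0.12]
    - [0,0,0,0,0.12]
    - [0,0,0,0,0.12]
    - [0,0,0,0,0.12]
    - [0,0,0,0,0.12]
    - [0,0,0,0,0.12]
    - [0,0,0,0,0.12]
    - [0,0,0,0,0.12]
    - [0,0,0,0,0.12]
    - [0,0,0,0,0.12]
    - [0,0,0,0,0.12]
    - [0,0,0,0,0.12]
    - [0,0,0,0,0.12]
    - [0,0,0,0,0.12]
    - [0,0,0,0,0.12]
    - [0,0,0,0,0]
    - [0,0,0,0,0]
    - [0,0,0,0,0]

```text
clock: 52.95
tcp_pos: [0.6552, -0.1028, 0.1147]
orientation: [-2.757, -1.504, 0.002]
contact_force: [-5.2, 1.5, 2.3]
opening: 0.152
```

Run:
```python
from m import *
s=st();snap('wrist','w26',s=1)
```

```text
52.95 [ 0.6552 -0.1028  0.1147] F [-5.2  1.5  2.3] M [0.15 0.77 0.05] open 0.152 yaw 57.22008922270311 q6 0.3790294854832257
```

View pics/w26.png

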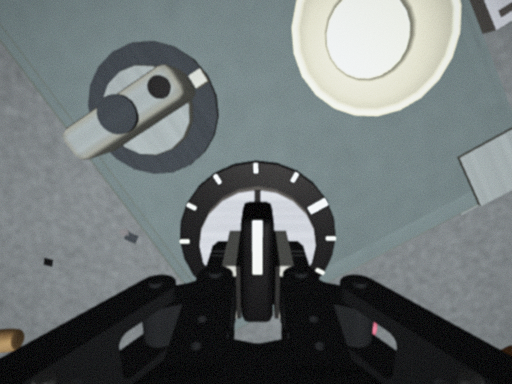

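The pointer is on 10: the long mark is at (318,206), two marks to its right. I hold, then turn right to 12.

Request:
move_arm:
  targets:
    - [0,0,0,0,0]
    - [0,0,0,0,0]
    - [0,0,0,0,0]
    - [0,0,0,0,0]
    - [0,0,0,0,0]
    - [0,0,0,0,-0.125]
    - [0,0,0,0,-0.125]
    - [0,0,0,0,-0.125]
    - [0,0,0,0,-0.125]
    - [0,0,0,0,-0.125]
    - [0,0,0,0,-0.125]
    - [0,0,0,0,-0.125]
    - [0,0,0,0,-0.125]
    - [0,0,0,0,-0.025]
    - [0,0,0,0,0]
    - [0,0,0,0,0]
    - [0,0,0,0,0]
    - [0,0,0,0,0]

```text
clock: 54.8
tcp_pos: [0.6563, -0.1052, 0.1146]
orientation: [3.138, -0.041, 0.002]
contact_force: [-1.5, -5.3, -0.8]
opening: 0.146
```

Run:
```python
from m import *
s=st();snap('wrist','w27',s=1)
```

```text
54.8 [ 0.6563 -0.1052  0.1146] F [-1.5 -5.3 -0.8] M [-0.93  0.3   0.01] open 0.146 yaw 358.48818422462483 q6 1.4042132429486363
```

View pics/w27.png

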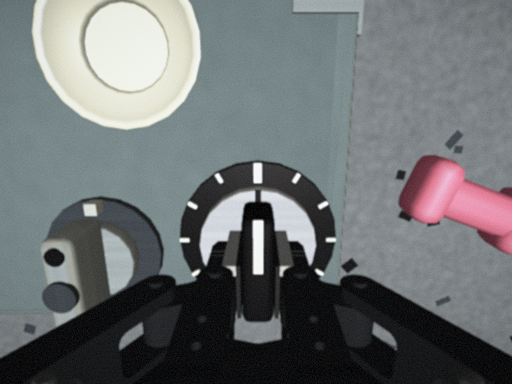

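The pointer is exactly on the long mark. I hold, release and retreat.

Request:
move_arm:
  targets:
    - [0,0,0,0,0]
    - [0,0,0,0,0]
    - [0,0,0,0,0]
    - [0.45,0,0,0,0]
    - [0.45,0,0,0,0]
    - [0.45,0,0,0,0]
    - [0.45,0,0,0.02,0]
    - [0.45,0,0,0.03,0]
    - [0.45,0,0,0.04,0]
    - [0.45,-0.03,0,0.04,0]
    - [0.45,-0.04,0,0.02,0]
    - [0.45,-0.04,0,0,0]
    - [0.45,-0.04,0,0,0]
    - [0.45,-0.03,0,0,0]
    - [0.45,0,0,0,0]
    - [0.45,0,0,0,0]

```text
clock: 56.45
tcp_pos: [0.4763, -0.1029, 0.2644]
orientation: [3.141, -0.04, 0.004]
contact_force: [0.1, 0.1, 0.2]
opening: 0.446
```

Run:
```python
from m import *
s=st();snap('side','s28',crop=(200,80,400,300),s=2.5);snap('top','t28',crop=(175,120,305,250),s=4.5);snap('wrist','w28')
```

```text
56.45 [ 0.4763 -0.1029  0.2644] F [0.1 0.1 0.2] M [-0.06  0.01 -0.01] open 0.446 yaw 358.5366952196698 q6 1.3322007012354176
```

View pics/s28.png

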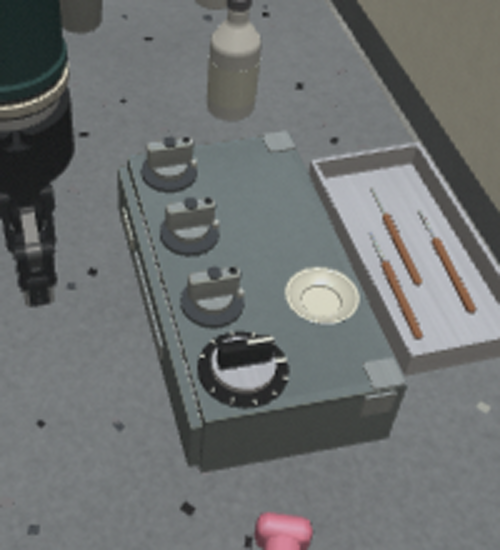

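View pics/t28.png

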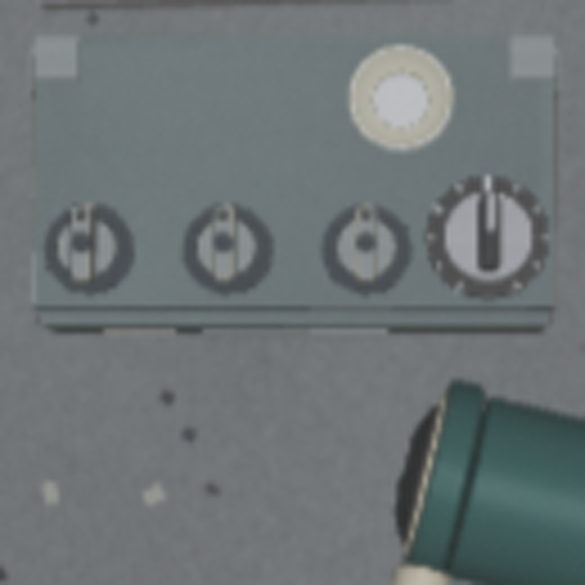

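View pics/w28.png

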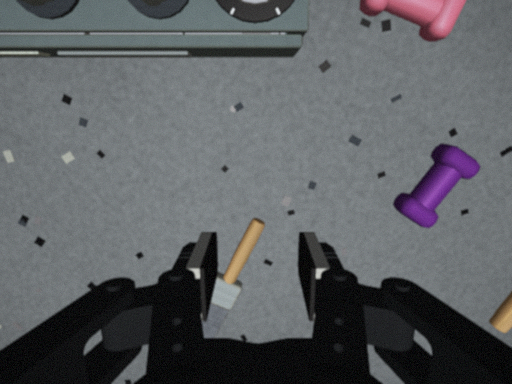

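```bash
python3 -c "
from workcell import ctrl
print(ctrl.close_job())"
```

```text
the job is handed in; nothing more can be done
None
```

The job is done and handed in at about 56 s of the 210 s limit. `close_job` gave no verdict, so the results below are from my own checks.

- **Fossils:** three were present. The slab is in the left bay, the jacket in the middle and the bone in the right; there was no ammonite. Pictures before shutting showed all three lying flat. I left the pink and purple look-alikes alone.
- **Drawer:** pushed until a firm stop at about 21 N. Its panel face measured about 11 mm in front of the case, which fits the 12 mm panel being fully shut.
- **Bolts:** turned clockwise in the order middle, left, right. Each ended against its stop at 1.1–1.3 N m, and the last pictures show all three dots pointing at the white stop blocks.
- **Dial:** worked to about +1.01 rad (2 o'clock), −1.03 rad (10 o'clock) and 0 rad (12 o'clock), holding at least half a second at each. The last picture shows the pointer on the long mark.
- **Robot:** stands clear of everything.

**What disagreed:** the top and wrist cameras differed by 3–5 mm on where the bolts stand. I used the wrist view, and the grasps came out centred. The fossils could not be seen once the drawer was shut, so their final pose was not checked again.

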